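Nest the cover on the sloping deburring stand

ROBOT

A 7-joint arm with a two-finger parallel gripper is mounted at the origin on a cart in front of the work surface, level with it; the furniture and walls round the work are solid. World frame = base frame: x ahead of the robot, y to its left, z up, the work surface at z = 0. Lengths are in m, angles in rad, forces in N, time in s.
With the tool pointing down it reaches from about 0.425 to 0.95 m from the base axis. Payload 4.7 kg.
Tool frame: the origin (TCP) lies on the centre line of the jaws, within the pads' length; the fingertips stand robot.nose_length ahead of it and the grasp point (between the pads) lies 8 mm behind it (robot.nose_length is the distance from the TCP to the fingertips, in m); z points along the fingers, x is the direction in which the jaws open and shut, and the axes are right-handed (so a half turn about z gives the same grasp; the last joint's range is limited). The gripper opens to 85 mm and grips with 20 to 120 N. Pads are 22 mm wide; open, the fingers measure 114 mm over their backs; the gripper's body (76 mm by 85 mm) begins 54 mm behind the grasp point. The pads swing forward as they close: fully open they stand 13 mm farther back than shut.
Start: joints at [-1.27, 0.469, -0.049, 1.532, 0.024, 1.141, -0.082], TCP at [0.219, 0.639, 0.242] pointing down, gripper open.
Joint ranges: [-2.59, 2.59], [-0.33, 1.99], [-1.39, 1.29], [0.1, 2.45], [-1.04, 4.18], [0.21, 1.99], [-2.66, 2.66]. Speed limits (rad/s): [2.57, 2.57, 3.14, 3.14, 3.14, 3.14, 3.14].

INTERFACE

Orientations are given as [roll, pitch, yaw] about the fixed x, y, z axes, in that order (R = Rz(yaw) Ry(pitch) Rx(roll)).
In Python, from plant import robot gives the robot as it stands. Calls block until the motion is done:
- robot.goto(position, orientation): joint-space move of the TCP to a pose.
- robot.move_straight(position, vel=0.15, attitude=None, contact_N=None): straight line of the TCP; attitude=None keeps the orientation; vel is the mean speed in m/s. With contact_N (N) it stops when the force on the tool has changed by that much, and returns True; else False.
- robot.move_joints(angles): joint-space move.
- robot.grip(opening, strength=None): opening from 0.0 (shut) to 1.0 (fully open); strength is the grip in N (None keeps the last); returns when the fingers have stopped.
- robot.sleep(seconds).
- robot.inverse_kinematics(position, orientation): joint angles nearest the present ones, or None.
- robot.sense(): the state.
- robot.grab_frame(name): name is "scene" or "top" or "wrist"; returns a dict with "image" (384x512x3 uint8, red, green, blue), "range_z" (384x512 float32, m along the optical axis (not along the pixel's ray), 0 where there is no reading), "fx", "fy", "cx", "cy" (pixels), "R" (3x3) and "t" (3): a world point X has camera coordinates R X + t. Camera axes: x right, y down, z forward; pixel columns grow to the right and rows downward; lengths in m; the calibration is good to about 2 mm. A picture is of the moment at which its call begins.
A pose or a line that the arm cannot do raises robot.IKError and nothing moves.
- robot.close_job(): hands the job in, once; it reports no verdict.
The state is a dict: "t": time; "joint_pos": joint angles; "joint_velocities": joint speeds; "effort": joint torques, N m; "tcp_pos": TCP position; "tcp_rot": TCP orientation; "wrist_force": force on the tool from outside, world axes, zero at the start; "torque": the same for the moment, N m; "opening": opening from 0.0 (shut) to 1.0 (fully open).
Only numpy, scipy, OpenCV 4.12 (cv2) and the standard library are available. Lean on these libraries where they do the work, as an engineer would, in place of code of your own. Each camera call takes 0.05 s, during which the arm holds its last target.

TASK

Set the tallest of the three loose cover castings on the sloping deburring stand, ready for filing: flange flat on the plate, one long flange edge fully home under the lip of the toe cleat, and the flange's left end up against the side stop. Set it down and push it home gently, without dropping or ramming it, for the cast edges bruise; leave the other two covers where they lie.

Things in the scene. Friction and masses are not known exactly. Their poses are not given: they have to be found in the camera images.
- tall_cover: Bare grey cover casting, tallest of the three, 0.2 to 0.4 kg. Flange 64 (x) by 82 (y) by 7 mm; on it a dome 40 (x) by 51 (y), its sides drawing in 4 towards the top, 35 to 38 above the underside. Origin: centre of the underside; z up. Either long edge may go to the cleat. Starts flange down on the bench, right of the stand. Let go on the slope it stays by friction and does not slide down.
- middle_cover: A like cover to leave alone: flange 63 x 72 mm, 33 mm tall. Origin: centre of the underside. The three covers lie in any order.
- low_cover: A like cover to leave alone: flange 65 x 91 mm, 28 mm tall. Origin: centre of the underside. (Mind the open guard frame between robot and bench, at x = 0.33: a low rail with its top at z = 0.05, and one clear upright panel from y = -0.30 to -0.47, up to z = 1.3. The arm starts to the right of that panel and must go in and out on its left.)
- deburr_stand: Stand bolted to the bench: base 212 (x) by 236 (y) by 10 mm and a plain steel plate, 190 up the slope by 202 wide, tilted 24 degrees. Its low edge is towards the robot (95 mm in front of the origin, 34 above the bench), its high edge (111 above the bench) away from it. Origin: centre of the base's underside; x level, the way the slope climbs; y left, along the cleat.
- toe_cleat: Toe cleat: steel bar 188 long (y), 22 deep, 14 high, screw heads 8 higher, across the plate's low end, fixed fast. Origin: middle of its upslope face, at the plate; x points up the slope, y left along the cleat, z square off the plate. A lip overhangs the face by 5 mm, its underside 10 mm off the plate: the 7 mm flange slides in under it. Cover home: its origin 32 mm up the slope from here.
- side_stop: Side stop: steel block 58 mm long up the slope, 14 thick, 14 high, with a low clamping foot behind it on the left; fixed fast, at various distances across the plate. Origin: middle of its face, at the plate; axes as for the cleat; the face looks to -y (right). With the flange's end against it the cover's origin lies 41 mm to the right (-y) of this point.

How it is judged:
At the end, for the whole second after the job is handed in: The tallest cover lies flange down and flat on the sloping plate, at rest and let go: a long flange edge under the lip, within 2 mm of touching the cleat and 2 degrees of square to it, and the flange's left end within 2.5 mm of touching the side stop (x of tall_cover in the frame of toe_cleat between 0.0295 and 0.034 m and y of tall_cover in the frame of side_stop between -0.0435 and -0.0385 m and z of tall_cover in the frame of toe_cleat between -0.002 and 0.002 m and angle between the y axis of tall_cover and the y axis of toe_cleat, either way round below 0.04 rad and angle between the z axis of tall_cover and the z axis of toe_cleat, either way round below 0.04 rad and linear speed of tall_cover below 0.01 m/s).
It fails at once if the cover is rammed against the cleat or the side stop (over 40 N) or dropped hard on the stand (over 100 N) (contact force between tall_cover and toe_cleat above 40 N or contact force between tall_cover and side_stop above 40 N or contact force between tall_cover and deburr_stand above 100 N).
It fails at once if one of the other two covers is moved more than 20 mm (distance of any of middle_cover, low_cover from where it was at the start of the episode above 0.02 m).
It also fails if it takes over 53 s, if anything falls off the work surface, if the arm or the gripper's body presses on something with over 40 N, if the wrist force passes 120 N, or if a joint passes its speed limit or range.

## Working session

There is one attempt and no reset: what is moved stays moved. The work goes in short steps, each a Python script; the robot and the scene stay as the last script left them, time stands still between calls to the robot, and variables do not carry over. Pictures are saved under pics/ and viewed, and the job is handed in when it is done.

```bash
ls; mkdir -p pics; cat > h.py <<'E'
import numpy as np, cv2
from plant import robot
def save(n,f): cv2.imwrite(f'pics/{n}.png',f['image'][:,:,::-1])
def pts(f):
    z=f['range_z'];v,u=np.mgrid[:z.shape[0],:z.shape[1]]
    P=np.stack([(u-f['cx'])/f['fx']*z,(v-f['cy'])/f['fy']*z,z],-1)
    return (P-f['t'])@f['R']
E
python3 - <<'E'
from h import *
s=robot.sense()
print(s['t'],s['tcp_pos'],s['tcp_rot'],s['wrist_force'],s['opening'],robot.nose_length)
for n in ('scene','top','wrist'):
    f=robot.grab_frame(n);save(n+'0',f);np.savez('pics/%s0.npz'%n,**f)
    print(n,f['R'].round(3).tolist(),f['t'].round(3),f['fx'],f['cx'],f['cy'],(f['range_z']>0).mean())
E
```

```text
pics
0.0 [0.21840708 0.63808129 0.24124074] [3.14149364e+00 1.99487985e-03 1.24104315e+00] [ 0.82627513 -0.02028917 -0.48718034] 0.9992845190053729 0.011
scene [[-0.745, -0.667, -0.009], [-0.421, 0.481, -0.769], [0.517, -0.569, -0.639]] [0.365 0.294 0.576] 347.1930841607087 255.10324745347148 190.62960246348163 0.9871419270833334
top [[-0.008, -0.999, 0.032], [-0.985, 0.003, -0.174], [0.174, -0.033, -0.984]] [-0.074  0.525  1.075] 456.2243283356105 268.43444107878696 189.43190734152066 0.9959564208984375
wrist [[0.323, 0.946, -0.001], [0.905, -0.309, 0.292], [0.276, -0.095, -0.956]] [-0.674 -0.037  0.379] 279.0129686227039 256.8298462339365 190.50676571118302 0.99578857421875
```

View pics/scene0.png

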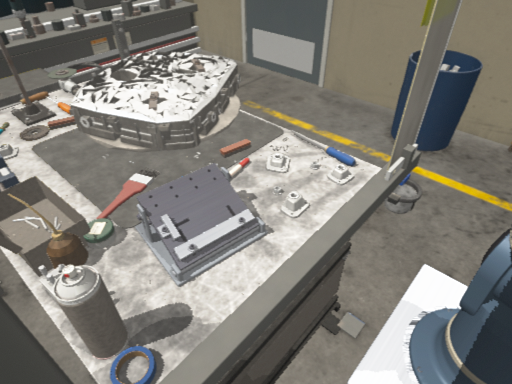

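View pics/top0.png

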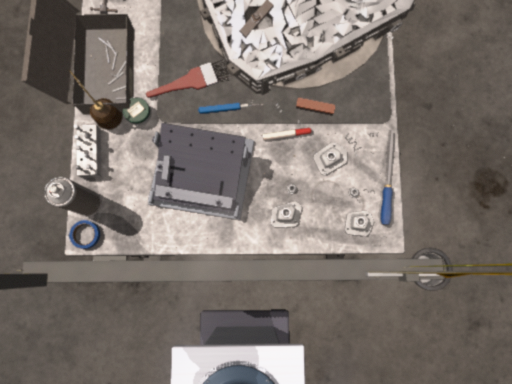

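View pics/wrist0.png

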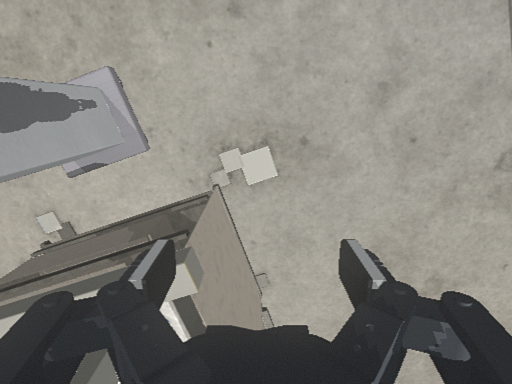

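```bash
cat > a.py <<'E'
import numpy as np,cv2
from h import pts
def L(n): return dict(np.load(f'pics/{n}.npz'))
t=L('top0');P=pts(t)
def show(u,v): print((u,v),P[v,u].round(3))
for p in [(240,270),(30,270),(20,283),(380,265),(400,274),(440,264),(490,270),(430,280),(70,250),(400,250),(395,130),(490,190),(200,350),(290,350),(285,300),(210,300)]: show(*p)
s=L('scene0');Q=pts(s)
print('scene')
for p in [(430,100),(410,160),(370,180),(460,10),(430,10),(300,260),(500,290),(385,350),(350,320),(430,70)]: print(p,Q[p[1],p[0]].round(3))
w=L('wrist0');W=pts(w)
print('wrist')
for p in [(60,100),(110,150),(215,190),(100,222),(260,165),(230,220),(185,270),(400,100)]: print(p,W[p[1],p[0]].round(3))
# tops
up=cv2.resize(t['image'][100:250,130:410,::-1],None,fx=2.8,fy=2.8,interpolation=cv2.INTER_CUBIC);cv2.imwrite('pics/tz.png',up)
h=P[:,:,2]
for (u0,u1,v0,v1) in [(312,350,142,178),(268,304,198,232),(342,374,206,240)]:
    B=P[v0:v1,u0:u1].reshape(-1,3);m=B[:,2]>0.004
    m2=B[:,2]>0.02
    print(np.percentile(B[:,2],[5,50,90,95,98,99.5]).round(4),m.sum(),m2.sum(),B[m2].mean(0).round(3),B[m].mean(0).round(3))
E
python3 a.py
```

```text
(240, 270) [ 0.33  -0.008  0.046]
(30, 270) [0.334 0.486 0.045]
(20, 283) [0.307 0.444 0.17 ]
(380, 265) [ 0.339 -0.345  0.046]
(400, 274) [ 0.317 -0.38   0.084]
(440, 264) [ 0.34  -0.49   0.049]
(490, 270) [ 0.321 -1.077 -0.849]
(430, 280) [ 0.296 -0.555 -0.19 ]
(70, 250) [ 0.382  0.414 -0.002]
(400, 250) [ 0.376 -0.411 -0.002]
(395, 130) [ 0.691 -0.415  0.002]
(490, 190) [ 0.678 -1.114 -0.855]
(200, 350) [ 0.141  0.089 -0.002]
(290, 350) [ 0.139 -0.127  0.004]
(285, 300) [ 0.202 -0.174 -0.848]
(210, 300) [ 0.206  0.145 -0.848]
scene
(430, 100) [ 0.693 -2.01  -0.452]
(410, 160) [ 0.3   -0.399  0.072]
(370, 180) [ 0.349 -0.284  0.048]
(460, 10) [ 8.180e-01 -2.519e+00  2.000e-03]
(430, 10) [ 0.324 -0.294  0.444]
(300, 260) [0.33  0.044 0.049]
(500, 290) [0.043 0.046 0.229]
(385, 350) [0.125 0.073 0.003]
(350, 320) [ 0.339 -0.454 -0.836]
(430, 70) [ 0.321 -0.402  0.305]
wrist
(60, 100) [-0.054  0.12  -0.487]
(110, 150) [ 0.118  0.045 -0.751]
(215, 190) [ 0.39   0.408 -0.655]
(100, 222) [ 0.408 -0.216 -0.852]
(260, 165) [ 0.389  0.593 -0.835]
(230, 220) [ 0.541  0.41  -0.696]
(185, 270) [0.315 0.503 0.047]
(400, 100) [ 0.32   1.235 -0.855]
[-0.0029  0.0041  0.0231  0.0252  0.0276  0.0297] 687 201 [ 0.61  -0.235  0.041] [ 0.612 -0.238  0.018]
[-0.0033  0.0032  0.0329  0.035   0.0373  0.0405] 570 220 [ 0.464 -0.12   0.047] [ 0.464 -0.121  0.023]
[-0.0031  0.0044  0.0283  0.0314  0.0334  1.1519] 564 199 [ 0.439 -0.293  0.079] [ 0.442 -0.301  0.033]
```

View pics/tz.png

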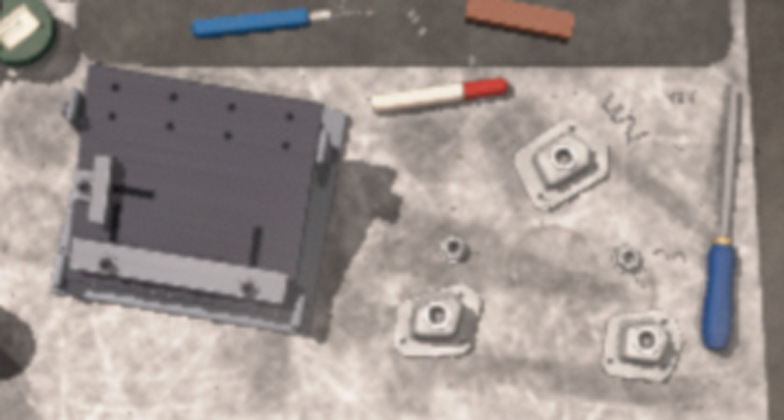

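```bash
cat > b.py <<'E'
from a import *
h=P[:,:,2]
for n,(u0,u1,v0,v1) in dict(can=(40,80,170,215),box=(20,140,0,110),left=(0,45,275,290),ring=(65,105,215,250),drum=(200,415,0,90)).items():
    B=P[v0:v1,u0:u1].reshape(-1,3);B=B[B[:,2]>-.1];i=B[:,2].argmax();print(n,B[i].round(3),np.percentile(B[:,2],90).round(3))
E
python3 b.py|tail -5
python3 - <<'E'
from h import *
for p,o in [((.46,.03,.32),(np.pi,0,np.pi/2)),((.46,-.12,.03),(np.pi,0,np.pi/2)),((.47,.1,.09),(np.pi,-.42,np.pi/2))]:
    print(robot.inverse_kinematics(p,o))
E
```

```text
can [ 0.329 -0.04   1.152] 0.187
box [ 0.329 -0.04   1.152] 0.177
left [0.322 0.442 0.252] 0.236
ring [ 0.329 -0.04   1.152] 0.017
drum [ 0.329 -0.04   1.152] 0.181
[-0.58825127  0.03256014  0.44906655  1.92997165 -0.01527106  1.18232803
  1.43718893]
[-0.07308447  0.47763636  0.29795253  2.18683123 -0.27907356  0.51195551
  2.0087642 ]
[-0.14891887  0.39413402  0.12476771  2.17274397 -0.75833753  0.71465432
  2.15422402]
```

```bash
cat > b.py <<'E'
from a import *
print('TOPLEFT')
for v in range(268,300,4): print(v,[tuple(P[v,u].round(2)) for u in (2,15,28,40,46)])
print('SCENE BL')
for v in (290,320,350,380): print(v,[tuple(Q[v,u].round(2)) for u in (2,15,30,45,60)])
a=cv2.resize(t['image'][240:300,0:130,::-1],None,fx=5,fy=5);cv2.imwrite('pics/tl.png',a)
E
python3 b.py|sed -n '/TOPLEFT/,$p' | sed 's/np.float32(//g;s/))/)/g'
```

```text
TOPLEFT
268 [(np.float64(0.35), np.float64(1.03), np.float64(-0.85), (np.float64(0.35), np.float64(0.97), np.float64(-0.85), (np.float64(0.34), np.float64(0.49), np.float64(0.04), (np.float64(0.34), np.float64(0.46), np.float64(0.04), (np.float64(0.34), np.float64(0.45), np.float64(0.04)]
272 [(np.float64(0.33), np.float64(1.03), np.float64(-0.85), (np.float64(0.33), np.float64(0.98), np.float64(-0.86), (np.float64(0.33), np.float64(0.49), np.float64(0.04), (np.float64(0.33), np.float64(0.46), np.float64(0.05), (np.float64(0.33), np.float64(0.45), np.float64(0.04)]
276 [(np.float64(0.32), np.float64(0.44), np.float64(0.24), (np.float64(0.32), np.float64(0.44), np.float64(0.2), (np.float64(0.32), np.float64(0.44), np.float64(0.14), (np.float64(0.32), np.float64(0.44), np.float64(0.09), (np.float64(0.32), np.float64(0.44), np.float64(0.05)]
280 [(np.float64(0.31), np.float64(0.45), np.float64(0.24), (np.float64(0.31), np.float64(0.44), np.float64(0.19), (np.float64(0.31), np.float64(0.44), np.float64(0.14), (np.float64(0.31), np.float64(0.44), np.float64(0.08), (np.float64(0.31), np.fl
[... 1583 characters left out ...]
float64(0.5), np.float64(-0.85), (np.float64(1.38), np.float64(0.45), np.float64(-0.85), (np.float64(0.6), np.float64(0.42), np.float64(0.0)]
350 [(np.float64(0.29), np.float64(0.46), np.float64(0.38), (np.float64(0.29), np.float64(0.46), np.float64(0.37), (np.float64(0.29), np.float64(0.45), np.float64(0.36), (np.float64(0.32), np.float64(0.44), np.float64(0.32), (np.float64(1.18), np.float64(0.47), np.float64(-0.85)]
380 [(np.float64(0.29), np.float64(0.47), np.float64(0.35), (np.float64(0.3), np.float64(0.47), np.float64(0.34), (np.float64(0.29), np.float64(0.46), np.float64(0.33), (np.float64(0.29), np.float64(0.46), np.float64(0.32), (np.float64(0.29), np.float64(0.45), np.float64(0.3)]
```

View pics/tl.png

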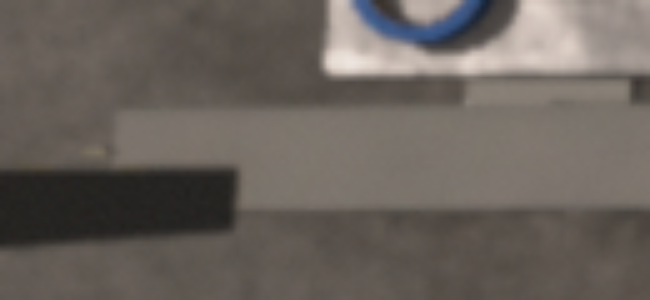

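```bash
cat > c.py <<'E'
from a import *
a=cv2.resize(t['image'][250:300,352:512,::-1],None,fx=5,fy=5);
b=cv2.resize(t['image'][250:300,0:160,::-1],None,fx=5,fy=5)
cv2.imwrite('pics/tr.png',np.vstack([a,b]))
a=cv2.resize(s['image'][0:220,330:512,::-1],None,fx=2.6,fy=2.6);cv2.imwrite('pics/sr.png',a)
print('X')
for p in [(452,5),(440,5),(430,40),(415,100),(405,150),(395,185),(400,170),(385,160),(425,18),(412,150)]: print(p,Q[p[1],p[0]].round(3))
for p in [(400,274),(370,274),(430,274),(460,265),(500,266),(460,273),(480,270)]: print(p,P[p[1],p[0]].round(3))
E
python3 c.py|sed -n '/X/,$p'
```

```text
X
(452, 5) [ 0.322 -0.415  0.433]
(440, 5) [ 0.322 -0.338  0.446]
(430, 40) [ 0.321 -0.338  0.383]
(415, 100) [ 0.322 -0.36   0.248]
(405, 150) [ 0.316 -0.386  0.103]
(395, 185) [ 0.302 -0.343  0.021]
(400, 170) [ 0.31  -0.374  0.049]
(385, 160) [ 0.788 -1.729 -0.844]
(425, 18) [ 0.331 -0.301  0.429]
(412, 150) [ 0.301 -0.391  0.107]
(400, 274) [ 0.317 -0.38   0.084]
(370, 274) [ 0.318 -0.312  0.077]
(430, 274) [ 0.317 -0.453  0.079]
(460, 265) [ 0.333 -0.291  0.598]
(500, 266) [ 0.338 -1.122 -0.847]
(460, 273) [ 0.325 -0.205  0.787]
(480, 270) [ 0.321 -1.035 -0.854]
```

View pics/tr.png

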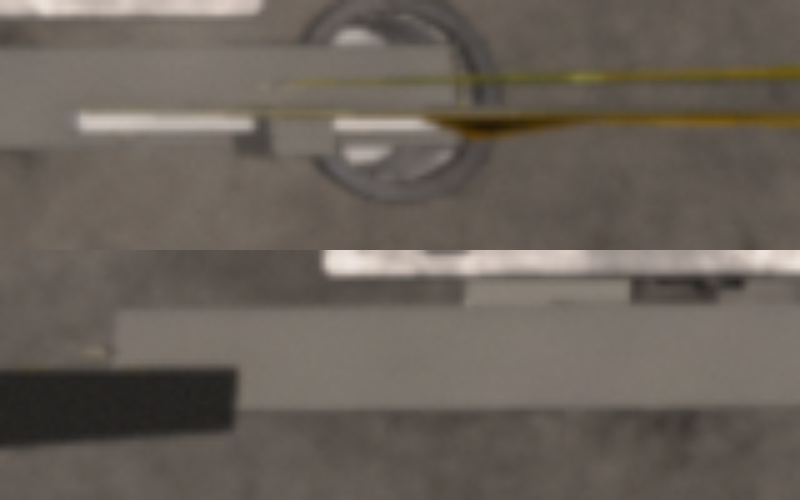

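View pics/sr.png

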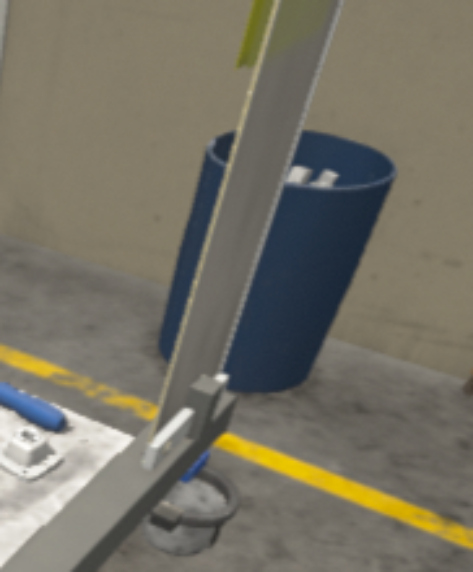

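```bash
python3 - <<'E'
from h import *
az=1.241
for r,z in [(.43,.4),(.40,.4),(.40,.35),(.37,.42),(.43,.3),(.35,.35)]:
    print(r,z,robot.inverse_kinematics((r*np.cos(az),r*np.sin(az),z),(np.pi,0,az)))
E
```

```text
0.43 0.4 [-1.26368697 -0.04844823 -0.07171266  1.82688403 -0.00354629  1.3630338
 -0.09358427]
0.4 0.4 [-1.26292617 -0.10352595 -0.07496758  1.87687639 -0.00790206  1.36795966
 -0.09490197]
0.4 0.35 [-1.26186928 -0.0788316  -0.07842718  1.96582895 -0.00649219  1.25436022
 -0.09703361]
0.37 0.42 [-1.26262182 -0.16606891 -0.07691694  1.88573906 -0.01284568  1.42145258
 -0.09557323]
0.43 0.3 [-1.26152830e+00  1.21409702e-02 -7.82623205e-02  1.99396977e+00
  1.04679820e-03  1.13551928e+00 -9.92262737e-02]
0.35 0.35 [-1.2613121  -0.17352445 -0.08437295  2.04562906 -0.01523985  1.26891598
 -0.09889246]
```

```bash
cat > s1.py <<'E'
from h import *
az=1.241
q=robot.inverse_kinematics((.37*np.cos(az),.37*np.sin(az),.38),(np.pi,0,az))
robot.move_joints(q); print(robot.sense()['t'],robot.sense()['tcp_pos'])
q=list(q);q[0]=0.0
robot.move_joints(q);s=robot.sense(); print(s['t'],s['tcp_pos'],s['wrist_force'])
robot.goto((.46,.0,.28),(np.pi,0,np.pi/2));s=robot.sense(); print(s['t'],s['tcp_pos'],s['tcp_rot'],s['joint_pos'],s['wrist_force'])
f=robot.grab_frame('wrist');save('w1',f);np.savez('pics/w1.npz',**f)
E
python3 s1.py
```

```text
1.4167 [0.12005517 0.35076521 0.37982255]
3.025 [ 0.37007908 -0.00670893  0.37986526] [ 0.39253539  0.36138483 -0.88307551]
4.4333 [4.60030030e-01 4.15695436e-04 2.80229542e-01] [ 3.14123346e+00 -1.07187838e-04  1.57100903e+00] [-1.10381706e-01  7.80585229e-02  1.89276022e-02  1.97138782e+00
 -1.74641686e-03  1.09179339e+00  1.48030164e+00] [ 0.12234913 -0.65066763  0.22178529]
```

View pics/w1.png

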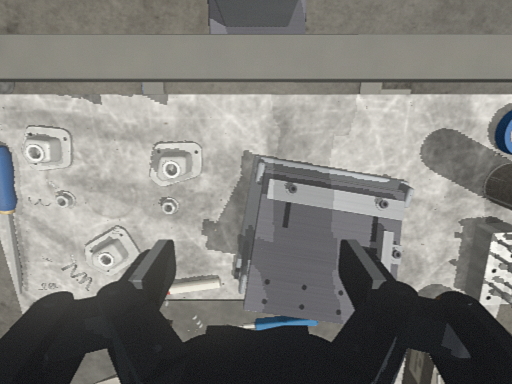

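```bash
cat > d.py <<'E'
from h import *
w=dict(np.load('pics/w1.npz'));P=pts(w)
def plane(B):
    A=np.c_[B[:,:2],np.ones(len(B))];k=np.ones(len(B),bool)
    for _ in range(8):
        c=np.linalg.lstsq(A[k],B[k,2],rcond=None)[0];r=B[:,2]-A@c;k=abs(r)<.004
    return c,r
for n,(u0,u1,v0,v1) in dict(A=(138,215,128,200),B=(15,85,115,180),C=(78,143,218,280)).items():
    B=P[v0:v1,u0:u1].reshape(-1,3)
    low=B[B[:,2]<.006]; c,_=plane(low)
    h=B[:,2]-(B[:,:2]@c[:2]+c[2])
    print(n,'bench',c.round(4),'noise',np.std(h[abs(h)<.003]).round(4),'pct',np.percentile(h[h>.02],[50,90,97]).round(4))
    m=(h.reshape(v1-v0,u1-u0)>.0042).astype(np.uint8)
    m=cv2.morphologyEx(m,cv2.MORPH_OPEN,np.ones((3,3)))
    nl,lab,st,_=cv2.connectedComponentsWithStats(m);i=1+st[1:,4].argmax()
    k=(lab==i).ravel();xy=B[k,:2]
    (cx,cy),(a,b),ang=cv2.minAreaRect((xy*1000).astype(np.float32));print('flange',cx,cy,a,b,ang,k.sum())
    d=h>.024
    (cx,cy),(a,b),ang=cv2.minAreaRect((B[d&k,:2]*1000).astype(np.float32));print('dome',cx,cy,a,b,ang)
    im=cv2.resize(w['image'][v0:v1,u0:u1,::-1],None,fx=6,fy=6,interpolation=cv2.INTER_CUBIC);cv2.imwrite(f'pics/c{n}.png',im)
im=cv2.resize(w['image'][140:330,220:430,::-1],None,fx=3.5,fy=3.1,interpolation=cv2.INTER_CUBIC);cv2.imwrite('pics/stand.png',im)
E
python3 d.py
```

```text
A bench [-0.001   0.0016  0.0006] noise 0.0008 pct [0.034  0.0379 0.4117]
flange 446.4493408203125 -75.68690490722656 62.81414794921875 185.44125366210938 20.546030044555664 1842
dome 438.65069580078125 -67.00614929199219 36.0328254699707 168.67530822753906 26.838172912597656
B bench [-0.001   0.0033  0.0013] noise 0.0008 pct [0.029  0.0327 0.0338]
flange 431.1544189453125 -168.9054412841797 62.97604751586914 344.97869873046875 5.086100101470947 1844
dome 424.3533935546875 -160.64645385742188 34.860260009765625 329.4131164550781 7.882842540740967
C bench [0.0002 0.0034 0.0006] noise 0.0008 pct [0.0269 0.3151 0.3189]
flange 526.4321899414062 -126.41514587402344 66.86991119384766 374.36138916015625 38.15657043457031 2089
dome 513.2315063476562 -121.621826171875 32.8686637878418 352.8254699707031 41.27811813354492
```

View pics/cA.png

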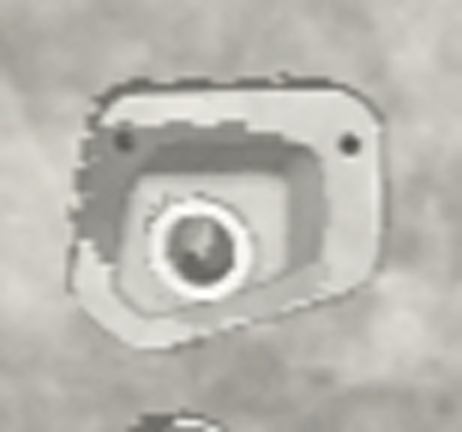

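View pics/stand.png

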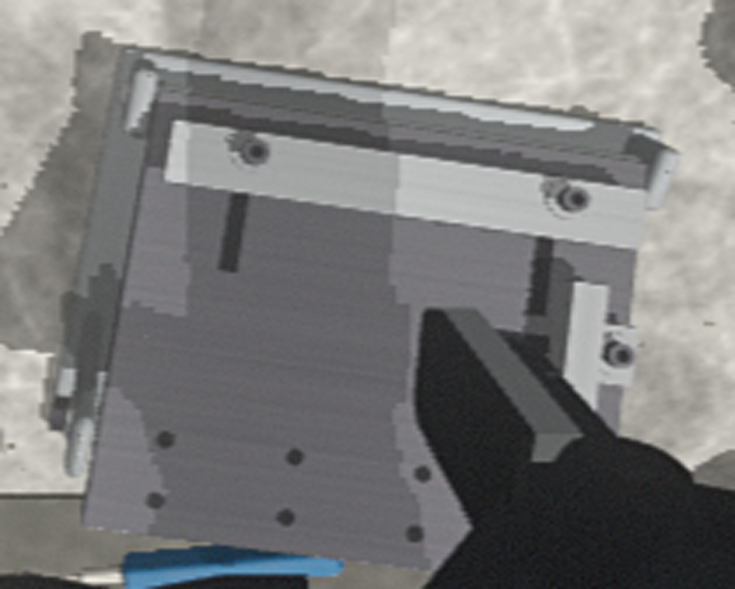

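```bash
cat > d.py <<'E'
from h import *
w=dict(np.load('pics/w1.npz'));P=pts(w)
for n,(u0,u1,v0,v1) in dict(A=(138,215,128,200),B=(15,85,115,180),C=(78,143,218,280)).items():
    B=P[v0:v1,u0:u1].reshape(-1,3)
    h=B[:,2]-np.median(B[abs(B[:,2])<.003,2])
    m=((h>.0042)&(h<.05)).reshape(v1-v0,u1-u0).astype(np.uint8)
    m=cv2.morphologyEx(m,cv2.MORPH_OPEN,np.ones((3,3)))
    nl,lab,st,_=cv2.connectedComponentsWithStats(m);i=1+st[1:,4].argmax()
    k=(lab==i).ravel()&(h<.05)&(h>.003);xy=B[k,:2]
    (cx,cy),(a,b),ang=cv2.minAreaRect((xy*1000).astype(np.float32));print(n,'flange',cx,cy,a,b,ang,k.sum(),np.percentile(h[k],[50,90,98,99.5]).round(4))
    d=k&(h>.024);
    (cx,cy),(a,b),ang=cv2.minAreaRect((B[d,:2]*1000).astype(np.float32));print('dome',cx,cy,a,b,ang)
    d=k&(h<.010)
    if n=='A':
        # raster in xy 1px=.25mm
        im=np.full((480,520,3),255,np.uint8)
        for p,z in zip(B,h):
            x=int((p[0]-.405)*4000);y=int((p[1]+.185)*4000)
            if z<.05: cv2.circle(im,(y,x),3,tuple(int(c) for c in cv2.applyColorMap(np.array([[np.clip(z*6000,0,255)]],np.uint8),2)[0,0]),-1)
        cv2.imwrite('pics/hA.png',im)
E
python3 d.py
```

```text
A flange 468.376708984375 -120.49494171142578 63.31171417236328 77.87528991699219 0.0012174899457022548 1826 [0.008  0.0353 0.0381 0.0388]
dome 467.8257141113281 -118.8419189453125 34.77758026123047 44.65813064575195 2.0548107624053955
B flange 445.8960876464844 -305.0804443359375 70.6786117553711 63.54061508178711 84.53678131103516 1831 [0.009  0.0302 0.033  0.0337]
dome 446.0967712402344 -304.5114440917969 38.94977951049805 34.79061508178711 84.66488647460938
C flange 615.1088256835938 -238.0637664794922 64.42280578613281 90.20525360107422 32.69682693481445 1703 [0.008  0.0252 0.0278 0.0283]
dome 614.7313842773438 -236.67947387695312 31.34221076965332 46.90903854370117 34.991519927978516
```

View pics/hA.png

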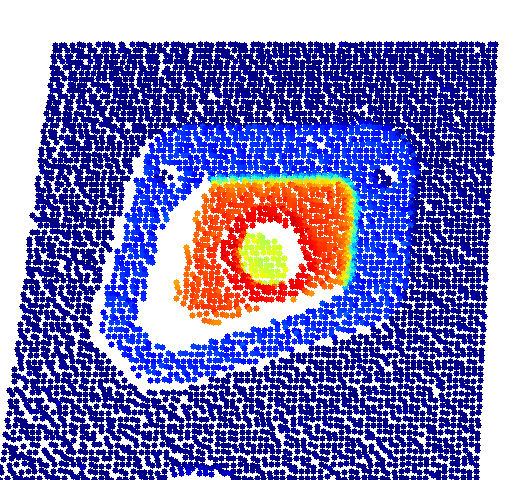

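```bash
cat > s2.py <<'E'
from h import *
robot.goto((.475,-.12,.16),(np.pi,0,np.pi/2));s=robot.sense(); print(s['t'],s['tcp_pos'],s['tcp_rot'])
f=robot.grab_frame('wrist');save('w2',f);np.savez('pics/w2.npz',**f)
E
python3 s2.py
```

```text
5.2 [ 0.47581567 -0.11907462  0.16076814] [ 3.14013616e+00 -6.39209775e-04  1.57154411e+00]
```

View pics/w2.png

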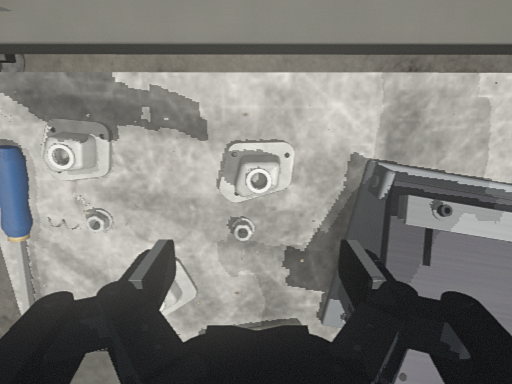

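```bash
cat > d2.py <<'E'
from h import *
w=dict(np.load('pics/w2.npz'));P=pts(w)
u0,u1,v0,v1=205,310,128,215
B=P[v0:v1,u0:u1].reshape(-1,3);c=w['image'][v0:v1,u0:u1].reshape(-1,3)
z0=np.median(B[abs(B[:,2])<.003,2]);print(z0);h=B[:,2]-z0
im=np.full((500,800,3),0,np.uint8)
for p,z,col in zip(B,h,c):
    x=int((p[0]-.42)*4500);y=int((p[1]+.175)*4000)
    if z<.05:
        cv2.circle(im,(y,x),4,tuple(int(q) for q in col[::-1]),-1)
        cv2.circle(im,(y+400,x),4,tuple(int(q) for q in cv2.applyColorMap(np.array([[np.clip(z*6000,0,255)]],np.uint8),2)[0,0]),-1)
cv2.imwrite('pics/hA2.png',im)
f=(h>.0045)&(h<.0095)
print(np.percentile(h[f],[10,50,90]),np.percentile(h[(h<.05)],99.5))
for nm,k in dict(all=(h>.0045)&(h<.05),dome=(h>.026)&(h<.05)).items():
    m=cv2.morphologyEx(k.reshape(v1-v0,u1-u0).astype(np.uint8),cv2.MORPH_OPEN,np.ones((3,3)));nl,lab,st,_=cv2.connectedComponentsWithStats(m);i=1+st[1:,4].argmax()
    k=k&(lab==i).ravel();H=cv2.convexHull((B[k,:2]*1000).astype(np.float32))[:,0]
    print(nm,cv2.minAreaRect(H));print(cv2.approxPolyDP(H[:,None],3,True)[:,0].round(1).tolist())
E
python3 d2.py
```

```text
8.489044328748807e-05
[0.00599321 0.00694009 0.00786044] 0.038251773699643596
all ((468.586181640625, -120.47677612304688), (64.62914276123047, 78.30589294433594), 0.5994430780410767)
[[489.8999938964844, -158.5], [501.1000061035156, -141.5], [483.20001220703125, -86.5999984741211], [452.79998779296875, -81.5], [440.29998779296875, -84.0999984741211], [436.29998779296875, -91.30000305175781], [439.5, -145.3000030517578]]
dome ((468.3686218261719, -119.5126953125), (43.85609436035156, 35.73531723022461), 89.8309097290039)
[[481.1000061035156, -140.39999389648438], [486.20001220703125, -131.60000610351562], [476.79998779296875, -102.19999694824219], [453.8999938964844, -97.5], [450.6000061035156, -102.5], [452.0, -133.3000030517578]]
```

View pics/hA2.png

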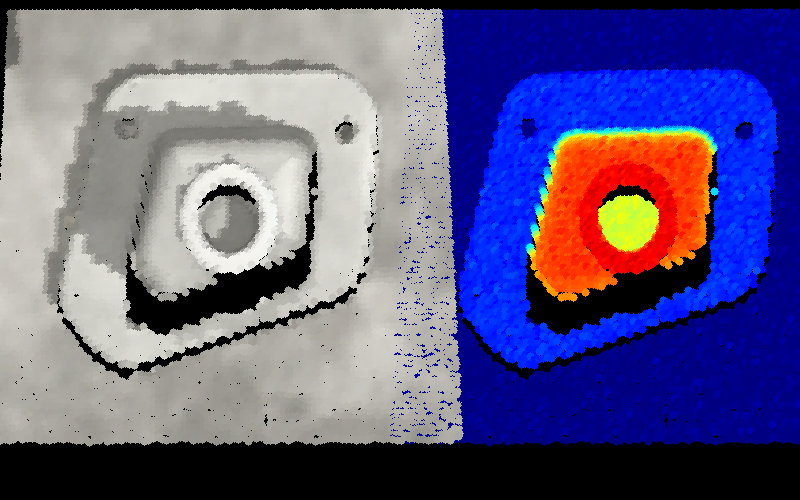

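```bash
cat >> d2.py <<'E'
def ext(H):
    for a in range(-30,31,3):
        r=np.deg2rad(a);X=H@np.array([np.cos(r),np.sin(r)]);Y=H@np.array([-np.sin(r),np.cos(r)])
        print(a,np.ptp(X).round(1),np.ptp(Y).round(1),end=' | ')
    print()
k=(h>.0045)&(h<.05)
m=cv2.morphologyEx(k.reshape(v1-v0,u1-u0).astype(np.uint8),cv2.MORPH_OPEN,np.ones((3,3)));nl,lab,st,_=cv2.connectedComponentsWithStats(m);i=1+st[1:,4].argmax()
ext(B[k&(lab==i).ravel(),:2]*1000)
E
python3 d2.py|tail -1
cat > d3.py <<'E'
from h import *
# same cover seen by other cameras
for nm,(u0,u1,v0,v1) in dict(top0=(262,312,195,238),scene0=(270,320,180,225)).items():
    w=dict(np.load(f'pics/{nm}.npz'));P=pts(w);B=P[v0:v1,u0:u1].reshape(-1,3);c=w['image'][v0:v1,u0:u1].reshape(-1,3)
    h=B[:,2]-np.median(B[abs(B[:,2])<.006,2])
    im=np.zeros((500,800,3),np.uint8)
    for p,z,col in zip(B,h,c):
        x=int((p[0]-.41)*4000);y=int((p[1]+.175)*4000)
        if z<.05:
            cv2.circle(im,(y,x),5,tuple(int(q) for q in col[::-1]),-1)
            cv2.circle(im,(y+400,x),5,tuple(int(q) for q in cv2.applyColorMap(np.array([[np.clip(z*6000,0,255)]],np.uint8),2)[0,0]),-1)
    cv2.imwrite(f'pics/h_{nm}.png',im)
E
python3 d3.py
```

```text
-30 84.2 73.5 | -27 83.0 73.4 | -24 81.5 73.3 | -21 79.9 72.9 | -18 78.2 72.4 | -15 76.2 71.8 | -12 74.3 72.9 | -9 72.2 73.9 | -6 69.9 74.8 | -3 67.4 76.2 | 0 65.0 77.9 | 3 63.8 79.9 | 6 63.4 81.8 | 9 63.0 83.5 | 12 62.3 85.0 | 15 61.5 86.2 | 18 61.6 87.2 | 21 63.2 88.0 | 24 64.6 88.6 | 27 65.8 89.0 | 30 67.2 89.2 |
```

View pics/h_scene0.png

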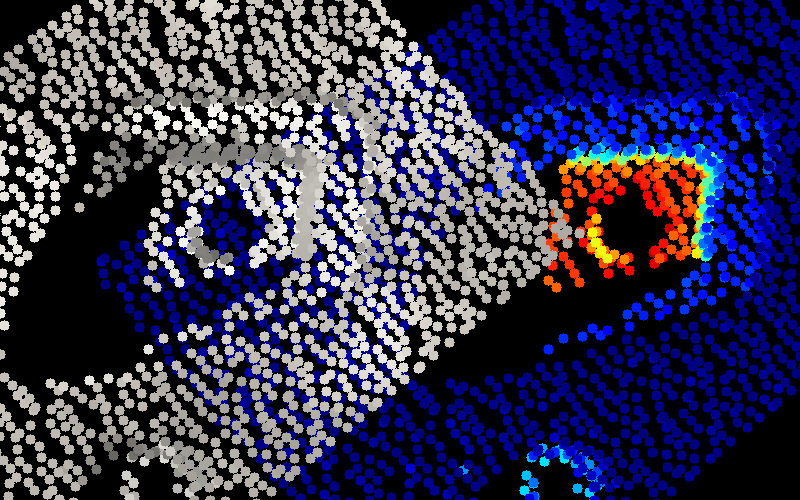

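View pics/h_top0.png

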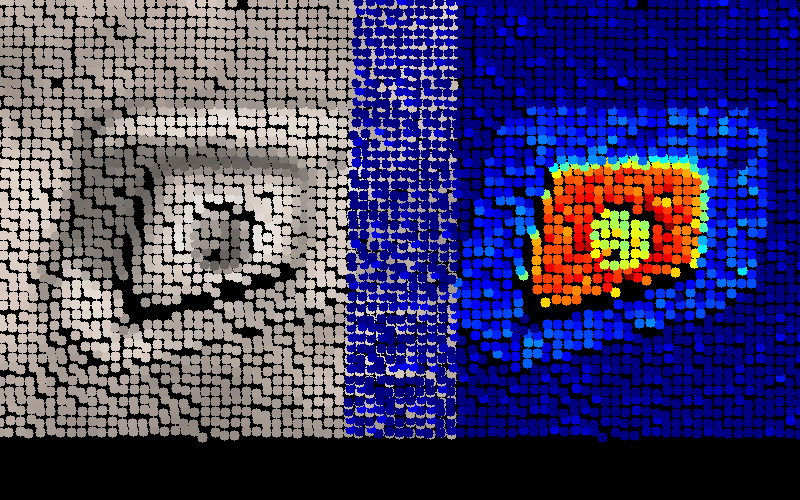

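```bash
cat > d4.py <<'E'
from h import *
from scipy import ndimage
def hull(nm,box,lo,hi=.05):
    w=dict(np.load(f'pics/{nm}.npz'));P=pts(w);u0,u1,v0,v1=box
    B=P[v0:v1,u0:u1].reshape(-1,3)
    h=B[:,2]-np.median(B[abs(B[:,2])<.004,2]);k=(h>lo)&(h<hi)
    m=cv2.morphologyEx(k.reshape(v1-v0,u1-u0).astype(np.uint8),cv2.MORPH_OPEN,np.ones((3,3)));nl,lab,st,_=cv2.connectedComponentsWithStats(m);i=1+st[1:,4].argmax()
    return cv2.convexHull((B[k&(lab==i).ravel(),:2]*1000).astype(np.float32))[:,0]
def edges(H):
    H=cv2.approxPolyDP(H[:,None],1.5,True)[:,0];D=np.roll(H,-1,0)-H
    for p,d in zip(H,D):
        if np.hypot(*d)>14: print('  ',p.round(1),'len',np.hypot(*d).round(1),'ang',(np.degrees(np.arctan2(d[1],d[0]))%180).round(1))
if __name__=='__main__':
  for nm,n,box in [('w2','A',(205,310,128,215)),('w1','A',(138,215,128,200)),('w2','B',(35,120,110,190)),('w1','B',(15,85,115,180)),('w1','C',(78,143,218,280)),('top0','C',(308,354,138,182)),('top0','B',(338,378,203,243)),('top0','A',(262,312,195,238))]:
    print(n,nm);edges(hull(nm,box,.0045))
E
python3 d4.py
```

```text
A w2
   [ 501.1 -141.5] len 57.7 ang 108.1
   [476.4 -83.7] len 23.7 ang 174.6
   [436.3 -91.3] len 36.6 ang 90.4
   [ 436.5 -128. ] len 17.6 ang 99.6
   [ 445.7 -149.6] len 36.6 ang 164.8
A w1
   [ 498.8 -150.3] len 14.0 ang 85.5
   [ 499.9 -136.3] len 50.5 ang 108.2
   [476.6 -83.6] len 35.6 ang 178.8
   [436.7 -92.7] len 46.1 ang 90.1
   [ 450.1 -150.8] len 37.2 ang 166.6
   [ 486.2 -159.4] len 15.5 ang 36.0
B w2
   [ 476.9 -327.3] len 49.0 ang 98.1
   [ 462.2 -273.6] len 35.0 ang 172.1
   [ 416.8 -277.8] len 40.6 ang 84.5
   [ 421.7 -331.4] len 29.6 ang 157.2
B w1
   [ 475.5 -328.9] len 14.0 ang 89.1
   [ 475.8 -314.9] len 30.1 ang 96.4
   [ 468.2 -276.2] len 34.9 ang 167.1
   [ 434.1 -268.5] len 14.2 ang 10.4
   [ 420.1 -271. ] len 15.5 ang 73.8
   [ 415.8 -286. ] len 27.7 ang 84.5
   [ 420.1 -330.4] len 22.2 ang 154.2
   [ 447.2 -340.7] len 26.6 ang 18.5
C w1
   [ 656.9 -243.6] len 37.5 ang 123.7
   [ 636.1 -212.4] len 27.7 ang 134.9
   [ 608.3 -194. ] len 27.5 ang 23.7
   [ 583.1 -205.1] len 19.6 ang 39.3
   [ 567.6 -221.9] len 65.7 ang 122.4
   [ 602.8 -277.3] len 20.7 ang 16
[... 256 characters left out ...]
en 44.5 ang 96.5
   [ 587.5 -254. ] len 21.1 ang 119.4
   [ 597.8 -272.4] len 27.8 ang 166.4
   [ 624.9 -278.9] len 16.0 ang 8.0
B top0
   [ 462.3 -277.3] len 20.3 ang 178.2
   [ 442.  -276.6] len 15.9 ang 15.4
   [ 426.7 -280.8] len 17.1 ang 63.9
   [ 419.2 -296.1] len 25.7 ang 78.4
   [ 414.  -321.3] len 31.7 ang 142.7
   [ 439.2 -340.5] len 18.0 ang 176.0
   [ 457.2 -341.8] len 30.7 ang 54.0
   [ 475.3 -317. ] len 34.0 ang 98.5
A top0
   [481.2 -97.4] len 25.8 ang 155.7
   [453.  -86.8] len 36.1 ang 65.5
   [ 438.1 -119.7] len 20.0 ang 89.0
   [ 437.7 -139.7] len 25.3 ang 168.3
   [ 462.5 -144.8] len 21.1 ang 177.6
   [ 483.5 -145.7] len 16.1 ang 39.0
   [ 496.4 -125.5] len 32.0 ang 118.4
```

```bash
python3 - <<'E'
import cv2,numpy as np
i=cv2.imread('pics/w2.png');a=i[125:215,205:310];b=i[105:195,30:125]
cv2.imwrite('pics/z.png',np.hstack([cv2.resize(a,(395,340),interpolation=cv2.INTER_CUBIC),cv2.resize(b,(360,340),interpolation=cv2.INTER_CUBIC)]))
E
```

```text
(no output)
```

View pics/z.png

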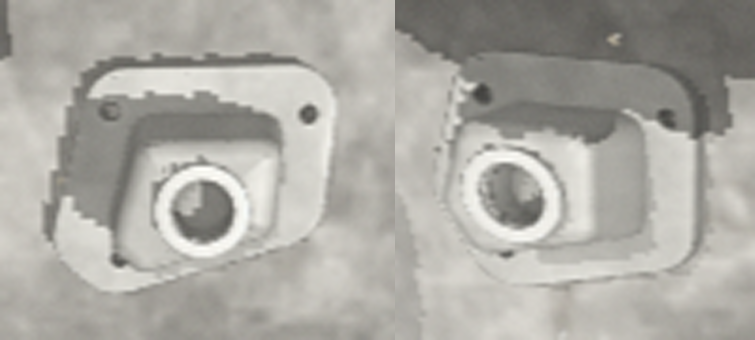

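```bash
cat >> h.py <<'E'
def ray(f,u,v,z):
    d=np.array([(u-f['cx'])/f['fx'],(v-f['cy'])/f['fy'],1])@f['R'];o=-f['R'].T@f['t']
    return o+d*(z-o[2])/d[2]
def project(f,X):
    c=np.asarray(X)@f['R'].T+f['t'];return np.c_[c[...,0]/c[...,2]*f['fx']+f['cx'],c[...,1]/c[...,2]*f['fy']+f['cy']]
E
python3 - <<'E'
from h import *
f=dict(np.load('pics/w2.npz'))
for p in [(110,110),(310,113),(120,260),(202,205)]:
    u,v=205+p[0]/3.762-.4,125+p[1]/3.778-.4
    print(p,ray(f,u,v,.007 if p[0]!=202 else .038)[:2]*1000)
for p in [(480,93),(668,117),(505,253)]:
    u,v=30+(p[0]-395)/3.789-.4,105+p[1]/3.778-.4
    print(p,ray(f,u,v,.007)[:2]*1000)
E
```

```text
(110, 110) [ 448.2913195  -142.56326054]
(310, 113) [449.06717266 -87.86160643]
(120, 260) [ 491.1368054  -140.69861949]
(202, 205) [ 466.85106487 -117.57878131]
(480, 93) [ 423.78453828 -323.97274564]
(668, 117) [ 430.01147497 -275.36684089]
(505, 253) [ 467.23386707 -326.38201542]
```

```bash
cat > e.py <<'E'
from h import *
w=dict(np.load('pics/w1.npz'));P=pts(w)
reg=P[205:290,262:335].reshape(-1,3)
A=np.c_[reg[:,:2],np.ones(len(reg))];k=np.ones(len(reg),bool)
for _ in range(8):
    c=np.linalg.lstsq(A[k],reg[k,2],rcond=None)[0];r=reg[:,2]-A@c;k=abs(r)<.003
n=np.array([-c[0],-c[1],1]);n/=np.linalg.norm(n)
print('plane',c.round(4),'tilt',np.degrees(np.arccos(n[2])),'az',np.degrees(np.arctan2(-n[1],-n[0])),'std',r[k].std(),k.mean())
off=(P-np.array([0,0,c[2]]))@n
top=((off>.010)&(off<.018)&(P[:,:,2]<.2)&(P[:,:,2]>0.01)).astype(np.uint8)
u0,u1,v0,v1=262,412,170,300
S=np.zeros_like(top);S[v0:v1,u0:u1]=top[v0:v1,u0:u1]
nl,lab,st,_=cv2.connectedComponentsWithStats(S)
for i in range(1,nl):
    if st[i,4]>60: print(i,st[i].tolist(),P[lab==i].mean(0).round(3))
im=w['image'][:,:,::-1].copy();im[S>0]=(im[S>0]*.5+np.array([0,0,128])).astype(np.uint8)
cv2.imwrite('pics/mask.png',cv2.resize(im[140:330,220:430],None,fx=3.5,fy=3.1))
E
python3 e.py
```

```text
plane [ 0.4376 -0.0749 -0.1696] tilt 23.93935295940361 az -9.708830864866925 std 0.0008551742445724715 0.983883964544722
1 [266, 179, 139, 42, 2643] [0.505 0.105 0.059]
2 [380, 231, 21, 41, 470] [0.567 0.174 0.081]
```

View pics/mask.png

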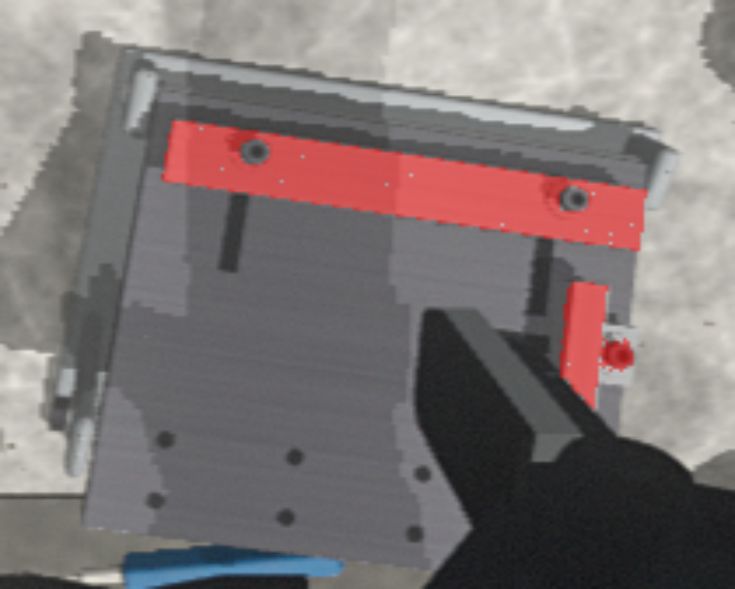

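```bash
cat >> e.py <<'E'
C=(lab==1);T=(lab==2)
L=[]
for u in range(275,400):
    v=np.where(C[:,u])[0]; L.append(P[v.max(),u])
L=np.array(L)
def fit(L):
    v=cv2.fitLine(L.astype(np.float32),cv2.DIST_HUBER,0,.0005,.0005).ravel();return v[3:],v[:3]
p,d=fit(L);d*=np.sign(d[1])
ey=d-n*(d@n);ey/=np.linalg.norm(ey);ex=np.cross(ey,n)
print('cleat dir yaw',np.degrees(np.arctan2(-ey[0],ey[1])),'ey',ey.round(4),'ex',ex.round(4),'n',n.round(4), 'tilt ex',np.degrees(np.arcsin(ex[2])))
R=np.c_[ex,ey,n]
o0=np.array([0,0,c[2]])
q=(L-o0)@R; print('lip edge x',np.median(q[:,0]),q[:,0].std(),'height',np.median(q[:,2]))
M=[]
for v in range(232,262):
    u=np.where(T[v])[0]; M.append(P[v,u.min()])
M=(np.array(M)-o0)@R; print('stop face y',np.median(M[:,1]),np.polyfit(M[:,0],M[:,1],1),M[:,1].std(),'x range',M[:,0].min(),M[:,0].max(),np.median(M[:,2]))
Cq=(P[C]-o0)@R;print('cleat y range',np.percentile(Cq[:,1],[.5,99.5]),'x range',np.percentile(Cq[:,0],[.5,99.5]))
xf=np.median(q[:,0])+.0003-.005; ys=np.median(M[:,1])-.0003
home=o0+R@np.array([xf+.032,ys-.041,0]);print('home origin',home)
np.savez('stand.npz',R=R,o0=o0,xf=xf,ys=ys,home=home)
E
python3 e.py
```

```text
plane [ 0.4376 -0.0749 -0.1696] tilt 23.93935295940361 az -9.708830864866925 std 0.0008551742445724715 0.983883964544722
1 [266, 179, 139, 42, 2643] [0.505 0.105 0.059]
2 [380, 231, 21, 41, 470] [0.567 0.174 0.081]
cleat dir yaw -9.850612397360635 ey [0.1711 0.9853 0.0011] ex [ 0.9004 -0.1568  0.4058] n [-0.4     0.0684  0.914 ] tilt ex 23.939259728124924
lip edge x 0.5434807334162992 0.0003319738592484164 height 0.013424232584815402
stop face y 0.2604388695632198 [1.56216348e-04 2.60468568e-01] 0.000337819999406857 x range 0.5635632750878747 0.6018675492304071 0.011841100071993186
cleat y range [0.09891972 0.28456108] x range [0.51710343 0.54385501]
home origin [0.55143556 0.12640838 0.06225775]
```

```bash
cat > s3.py <<'E'
from h import *
ps=np.radians(84)
c=np.array([.468,-.1195])
robot.goto((*c,.10),(np.pi,0,ps))
hit=robot.move_straight((*c,.027),vel=.06,contact_N=8);s=robot.sense();print(hit,s['t'],s['tcp_pos'],s['wrist_force'])
robot.grip(0.0,45);s=robot.sense();print(s['t'],s['opening'],s['wrist_force'],s['torque'])
robot.move_straight((*c,.06),vel=.06);s=robot.sense();print(s['t'],s['tcp_pos'],s['wrist_force'])
f=robot.grab_frame('wrist');save('w3',f);np.savez('pics/w3.npz',**f)
f=robot.grab_frame('top');save('t3',f)
E
python3 s3.py
```

```text
False 6.9667 [ 0.46829584 -0.1195393   0.02734397] [ 0.86100462 -0.1351195   0.28599998]
7.4333 0.5460143646807077 [-2.59230129  0.08628614  8.5429977 ] [-0.2294478   0.44790265  0.10987941]
8.1333 [ 0.46787541 -0.1194104   0.0600421 ] [-0.25749614 -0.26599041 -3.46258901]
```

View pics/w3.png

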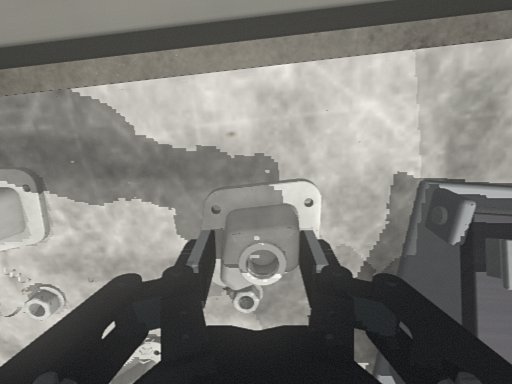

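```bash
cat > d5.py <<'E'
from h import *
w=dict(np.load('pics/w3.npz'));P=pts(w)
im=cv2.resize(w['image'][165:300,185:345,::-1],None,fx=4.5,fy=4.4,interpolation=cv2.INTER_CUBIC);cv2.imwrite('pics/z3.png',im)
B=P[165:300,185:345].reshape(-1,3)
k=(B[:,2]>.03)&(B[:,2]<.046);print('flange z',np.percentile(B[k,2],[10,50,90]))
print('dome',np.percentile(B[(B[:,2]>.055)&(B[:,2]<.08)][:,2],[50,95]))
# near edge: first row per column where z>.034
L=[]
for u in range(228,300):
    v=[v for v in range(170,215) if .034<P[v,u,2]<.046]
    L.append(P[v[0],u])
L=np.array(L);v=cv2.fitLine((L[:,:2]*1000).astype(np.float32),cv2.DIST_HUBER,0,.5,.01).ravel();print('near edge ang',np.degrees(np.arctan2(v[1],v[0]))%180,'pt',v[2:])
L=[]
for r in range(200,232):
    u=[u for u in range(300,335) if .034<P[r,u,2]<.046]
    if u: L.append(P[r,u[-1]])
L=np.array(L);v=cv2.fitLine((L[:,:2]*1000).astype(np.float32),cv2.DIST_HUBER,0,.5,.01).ravel();print('left end ang',np.degrees(np.arctan2(v[1],v[0]))%180,'pt',v[2:],len(L))
L=[]
for r in range(200,240):
    u=[u for u in range(195,225) if .034<P[r,u,2]<.046]
    if u: L.append(P[r,u[0]])
L=np.array(L);v=cv2.fitLine((L[:,:2]*1000).astype(np.float32),cv2.DIST_HUBER,0,.5,.01).ravel();print('right end ang',np.degrees(np.arctan2(v[1],v[0]))%180,'pt',v[2:],len(L))
for p in [(216,209),(309,202)]: print('hole',ray(w,*p,.040)*1000)
E
python3 d5.py
```

```text
flange z [0.03795008 0.03903498 0.04015526]
dome [0.06642357 0.0762111 ]
near edge ang 90.645836 pt [ 436.13074 -113.58907]
left end ang 175.16707 pt [457.0766  -81.43856] 32
right end ang 173.22835 pt [ 451.5589  -149.71094] 40
hole [ 447.6119326  -141.27025234   40.        ]
hole [448.94698876 -87.36416341  40.        ]
```

View pics/z3.png

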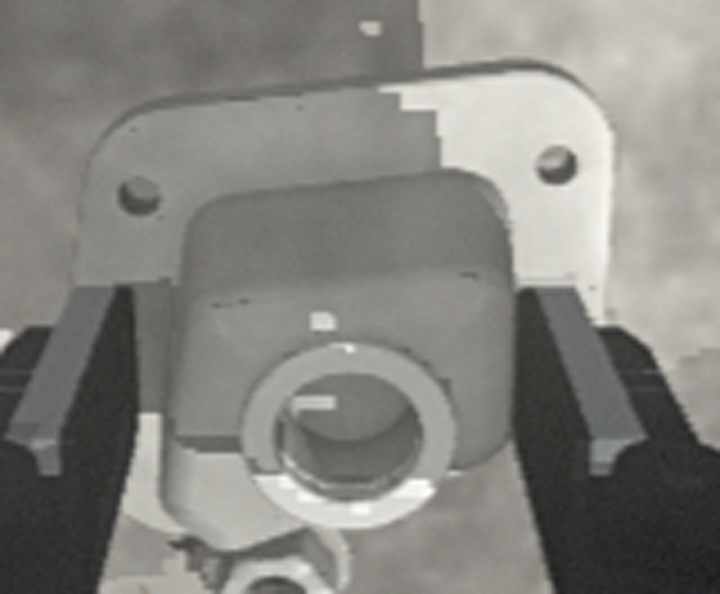

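```bash
cat > k.py <<'E'
from h import *
from scipy.spatial.transform import Rotation as Ro
S=dict(np.load('stand.npz'));R=S['R']
def rpy(M): return Ro.from_matrix(M).as_euler('xyz')
# cover in tool at grasp
Rt=Ro.from_euler('xyz',[np.pi,0,np.radians(84)]).as_matrix()
Rc=Ro.from_euler('z',np.radians(-.3)).as_matrix()
tcp0=np.array([.46788,-.11941,.06004]);c0=np.array([.4678,-.122,.0330])
Rrel=Rc.T@Rt; prel=Rc.T@(tcp0-c0)
def tool(dx,dy,dz):
    """cover origin at home + (dx,dy,dz) in plate axes"""
    return S['home']+R@np.array([dx,dy,dz])+R@prel, rpy(R@Rrel)
def inplate(p): return R.T@(np.asarray(p)-tool(0,0,0)[0])
def st(tag=''):
    s=robot.sense();print(tag,round(s['t'],2),'plate mm',(inplate(s['tcp_pos'])*1000).round(2),'F plate',(R.T@s['wrist_force']).round(2),'op',round(s['opening'],3));return s
E
python3 - <<'E'
from k import *
for a in [(.02,-.015,.06),(.02,-.015,0),(0,0,0)]:
    p,o=tool(*a);print(p,o,robot.inverse_kinematics(p,o))
E
```

```text
[0.53256853 0.11699136 0.14993885] [ 2.72570857 -0.04140577  1.30789151] [-0.71257202  0.24661611  0.34377171  2.21263255  0.38991387  0.36432592
  0.56380928]
[0.556566   0.11288559 0.09510033] [ 2.72570857 -0.04140577  1.30789151] [-0.96529124  0.45326301  0.72655406  2.22118398 -0.44550984  0.2182607
  1.37088217]
[0.54112369 0.13080048 0.08700145] [ 2.72570857 -0.04140577  1.30789151] [-1.14284419  0.52809701  0.90962707  2.2508842  -0.86120114  0.2576867
  1.72464417]
```

```bash
cat > s4.py <<'E'
from k import *
robot.move_straight((.468,-.12,.2),vel=.15)
p,o=tool(.02,-.015,.05)
robot.goto(p,o);s=st('above');print(s['joint_pos'].round(2) if hasattr(s['joint_pos'],'round') else s['joint_pos'])
f=robot.grab_frame('scene');save('s4',f);np.savez('pics/s4.npz',**f)
f=robot.grab_frame('wrist');save('w4',f);np.savez('pics/w4.npz',**f)
E
python3 s4.py
```

```text
above 10.46 plate mm [ 20.05 -16.27  49.64] F plate [-1.11  0.5  -3.78] op 0.547
[-0.53  0.26  0.14  2.2   0.54  0.37  0.42]
```

View pics/s4.png

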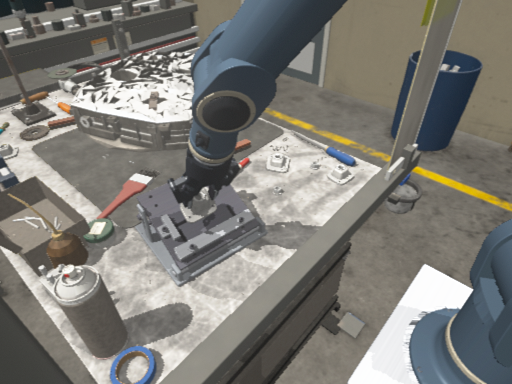

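View pics/w4.png

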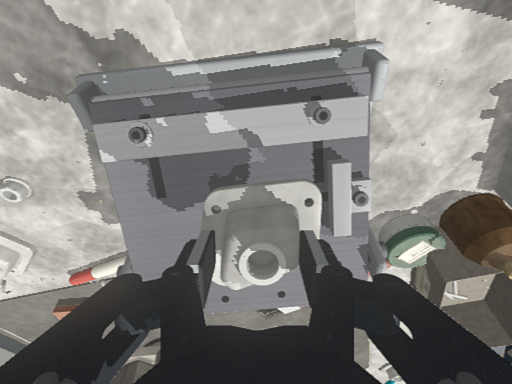

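```bash
cat > d6.py <<'E'
import sys
from k import *
nm=sys.argv[1];off0=float(sys.argv[2]) if len(sys.argv)>2 else .05
w=dict(np.load(f'pics/{nm}.npz'));P=pts(w)
Q=(P-S['home'])@R   # plate coords rel. home
def line(L,ax):
    L=np.array(L);k=np.polyfit(L[:,ax],L[:,1-ax],1)
    for _ in range(5):
        r=L[:,1-ax]-np.polyval(k,L[:,ax]);L=L[abs(r)<max(2.5*np.median(abs(r)),.0006)];k=np.polyfit(L[:,ax],L[:,1-ax],1)
    return np.degrees(np.arctan(k[0])),np.median(L[:,1-ax]),len(L)
Z=Q[:,:,2];pl=(abs(Z)<.006)&(abs(Q[:,:,0])<.05)&(abs(Q[:,:,1]+.05)<.09)
print('plate z',np.median(Z[pl]))
print('plate slope fit',np.linalg.lstsq(np.c_[Q[pl][:,:2],np.ones(pl.sum())],Z[pl],rcond=None)[0].round(4))
L=[]
for u in range(110,360):
    v=np.where((abs(Z[90:175,u]-.014)<.003)&(abs(Q[90:175,u,0]+.036)<.025))[0]
    if len(v): L.append(Q[90+v.max(),u])
print('lip edge (expect x -27): deg,mm',line(L,1))
L=[]
for r in range(165,235):
    u=np.where(abs(Z[r,318:360]-.0125)<.0035)[0]
    if len(u): L.append(Q[r,318+u.min()])
print('stop face (expect y 41)',line(L,0))
zf=off0+.007
m=abs(Z-zf)<.0025
L=[]
for u in range(225,298):
    v=np.where(m[150:215,u])[0]
    if len(v): L.append(Q[150+v.min(),u])
print('flange near',line(L,1))
L=[]
for r in range(200,232):
    u=np.where(m[r,300:330])[0]
    if len(u): L.append(Q[r,300+u.max()])
print('flange left',line(L,0))
f=m[195:230,:][:,205:320];print('flange z',np.median(Z[195:230,205:320][f]))
E
python3 d6.py w4
```

```text
plate z -0.0001856844656005651
plate slope fit [ 0.0008  0.0006 -0.0002]
lip edge (expect x -27): deg,mm (np.float64(-0.009508481749410491), np.float64(-0.02736162554772697), 250)
stop face (expect y 41) (np.float64(0.041069121907834114), np.float64(0.041514659010762185), 70)
flange near (np.float64(-0.640717152274361), np.float64(-0.011258828942359845), 73)
flange left (np.float64(-3.7574048077027635), np.float64(0.02360686256301775), 32)
flange z 0.056309797327733356
```

```bash
cat > s5.py <<'E'
from k import *
p,o=tool(.02,-.015,.008);robot.move_straight(p,vel=.05);st('pre')
p,o=tool(.02,-.015,-.006);h=robot.move_straight(p,vel=.012,contact_N=4);s=st(f'touch {h}')
E
python3 s5.py
```

```text
pre 11.55 plate mm [ 20.14 -14.88   8.14] F plate [-1.76  0.21 -1.89] op 0.544
touch True 12.26 plate mm [ 19.87 -14.89   0.37] F plate [-0.31  1.33  4.42] op 0.544
```

```bash
cat > s6.py <<'E'
from k import *
p,o=tool(.0195,-.015,.0007);robot.move_straight(p,vel=.01);st('relieve')
p,o=tool(.004,-.015,.0007);h=robot.move_straight(p,vel=.03,contact_N=8);st(f'slide {h}')
p,o=tool(-.005,-.015,.0007);h=robot.move_straight(p,vel=.008,contact_N=5);s=st(f'home {h}')
f=robot.grab_frame('wrist');save('w6',f);np.savez('pics/w6.npz',**f)
E
python3 s6.py; python3 d6.py w6 0
```

```text
relieve 12.59 plate mm [ 19.12 -15.09   0.47] F plate [-1.29  0.23 -1.4 ] op 0.549
slide False 13.26 plate mm [  3.84 -14.89   0.71] F plate [-0.94 -0.06 -1.81] op 0.547
home True 13.82 plate mm [  2.65 -15.13   0.77] F plate [ 2.79  0.25 -2.08] op 0.544
plate z -0.00017115402262283513
plate slope fit [-0.0044  0.0024  0.0001]
lip edge (expect x -27): deg,mm (np.float64(5.80917029231191), np.float64(-0.03824813332770312), 245)
stop face (expect y 41) (np.float64(28.00182435299624), np.float64(0.041153825436185204), 46)
flange near (np.float64(-0.15523024954131495), np.float64(-0.02491771821800815), 72)
flange left (np.float64(-5.028665837814567), np.float64(0.024939639661700343), 32)
flange z 0.007230547712512296
```

View pics/w6.png

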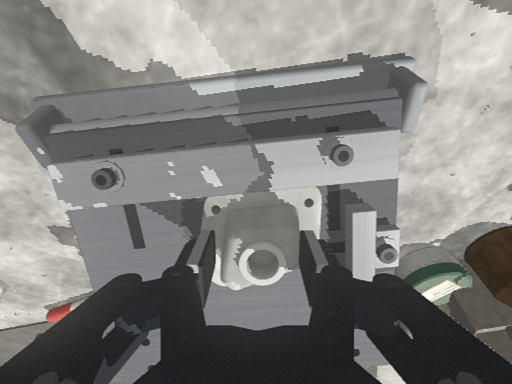

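```bash
cat > d7.py <<'E'
from k import *
import sys
w=dict(np.load(f'pics/{sys.argv[1]}.npz'));P=pts(w);Q=(P-S['home'])@R
v0,v1,u0,u1=185,240,203,325
B=Q[v0:v1,u0:u1].reshape(-1,3)
z0=float(sys.argv[2])
k=abs(B[:,2]-z0)<.003
c=np.linalg.lstsq(np.c_[B[k,:2],np.ones(k.sum())],B[k,2],rcond=None)[0]
print('flange tilt',c.round(4),'range',B[k].min(0).round(4),B[k].max(0).round(4),k.sum())
im=cv2.resize(w['image'][180:300,185:400,::-1],None,fx=3.6,fy=4,interpolation=cv2.INTER_CUBIC);cv2.imwrite('pics/z7.png',im)
E
python3 d7.py w4 .056; python3 d7.py w6 .0073
```

```text
flange tilt [-0.0038  0.0061  0.0563] range [-0.0115 -0.0459  0.053 ] [0.0259 0.0243 0.059 ] 3528
flange tilt [-0.003   0.0041  0.0072] range [-0.0256 -0.0444  0.0045] [0.0077 0.026  0.0103] 2965
```

View pics/z7.png

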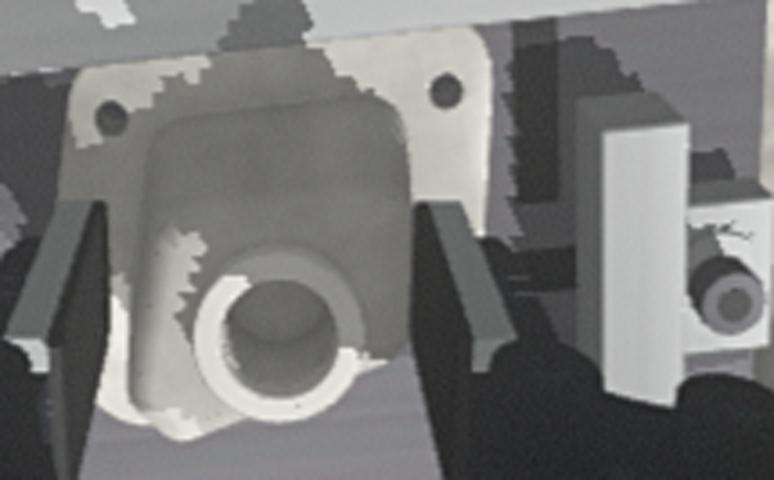

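```bash
cat > d8.py <<'E'
from k import *
def rayp(w,u,v,z):
    d=R.T@(np.array([(u-w['cx'])/w['fx'],(v-w['cy'])/w['fy'],1])@w['R']);o=R.T@(-w['R'].T@w['t']-S['home'])
    return (o+d*(z-o[2])/d[2])*1000
if __name__=='__main__':
    w=dict(np.load('pics/w6.npz'))
    for u,v in [(215.4,209.1),(308.5,202.4)]: print(rayp(w,u,v,.0075))
    w=dict(np.load('pics/w4.npz'))
    for u,v in [(216,209.5),(309,202)]: print(rayp(w,u,v,.0563))
    for u,v in [(230,189.9),(290,183)]: print('edge',rayp(w,u,v,.0563))
E
python3 d8.py; python3 -c "
import cv2;i=cv2.imread('pics/w4.png');cv2.imwrite('pics/z8.png',cv2.resize(i[165:255,190:340],None,fx=5,fy=5,interpolation=cv2.INTER_CUBIC))"
```

```text
[-17.08461786 -35.11510901   7.5       ]
[-15.76638653  19.0488942    7.5       ]
[  1.02671062 -36.28451545  56.3       ]
[ 1.87131737 17.92194299 56.3       ]
edge [-10.00418114 -26.60961342  56.3       ]
edge [-10.62084905   7.74863623  56.3       ]
```

View pics/z8.png

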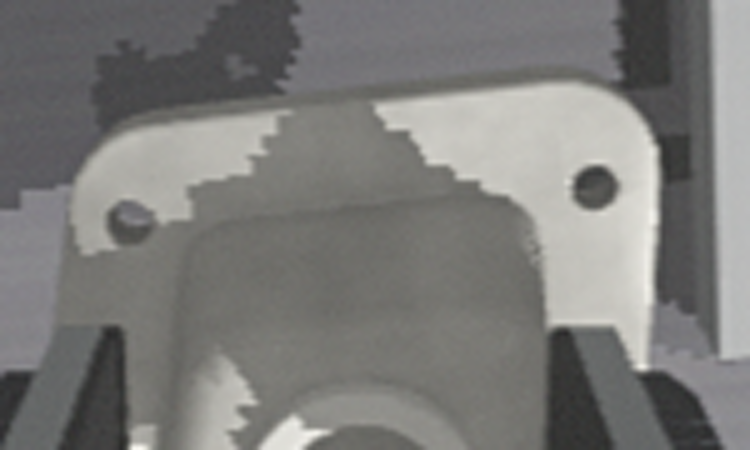

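```bash
cat > s7.py <<'E'
from k import *
p,o=tool(.007,-.015,.0007);robot.move_straight(p,vel=.03);st('back')
p,o=tool(.007,-.015,-.004);h=robot.move_straight(p,vel=.008,contact_N=3);st(f'down {h}')
z=inplate(robot.sense()['tcp_pos'])[2]
p,o=tool(-.005,-.015,z);h=robot.move_straight(p,vel=.008,contact_N=7);s=st(f'home {h}');print(R.T@s['torque'])
f=robot.grab_frame('wrist');save('w7',f);np.savez('pics/w7.npz',**f)
f=robot.grab_frame('scene');save('s7',f);np.savez('pics/s7.npz',**f)
E
python3 s7.py; python3 d7.py w7 .0073;python3 -c "
import cv2;i=cv2.imread('pics/s7.png');cv2.imwrite('pics/z9.png',cv2.resize(i[160:280,130:270],None,fx=5,fy=5,interpolation=cv2.INTER_CUBIC))"
```

```text
back 14.22 plate mm [  6.34 -15.33   0.41] F plate [-1.32 -0.02 -2.42] op 0.544
down True 14.43 plate mm [  6.31 -15.36   0.35] F plate [0.52 0.15 4.41] op 0.548
home True 15.18 plate mm [  2.63 -15.33   0.38] F plate [0.93 0.32 0.78] op 0.548
[-0.03943728  0.13295011 -0.10744097]
flange tilt [-0.0031  0.0001  0.0068] range [-0.0253 -0.0448  0.0044] [0.0076 0.0258 0.0103] 2959
```

View pics/z7.png

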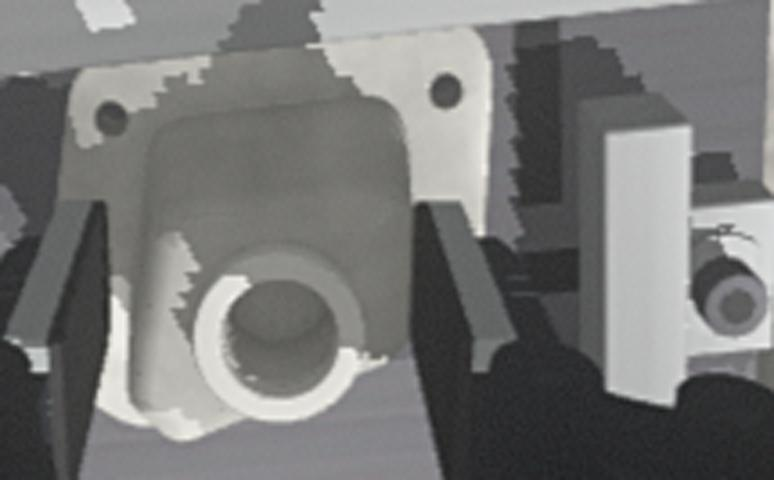

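View pics/z9.png

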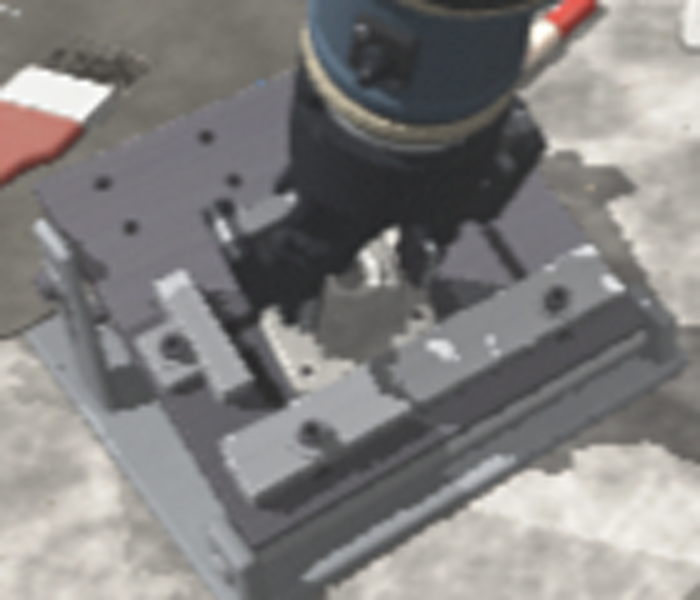

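```bash
cat > s8.py <<'E'
from k import *
p,o=tool(.004,-.015,.0007);robot.move_straight(p,vel=.02);robot.sleep(.1);a=st('back')
p,o=tool(-.005,-.015,.0007);h=robot.move_straight(p,vel=.006,contact_N=10);b=st(f'home {h}')
for i in range(2):
    dF=R.T@(b['wrist_force']-a['wrist_force']);dT=R.T@(b['torque']-a['torque']);print('dF',dF.round(2),'dT',dT.round(3),'y lever mm',(-dT[2]/dF[0]*1000).round(1),'tcp rot',(np.degrees(b['tcp_rot']-o)).round(2))
    robot.sleep(.15);b=st('rest')
f=robot.grab_frame('wrist');save('w8',f);np.savez('pics/w8.npz',**f)
E
python3 s8.py; python3 d6.py w8 0|grep flange
```

```text
back 15.62 plate mm [  2.95 -15.31   0.42] F plate [-1.3   0.65 -3.27] op 0.545
home True 16.55 plate mm [  2.28 -15.25   1.14] F plate [ 3.2   0.18 -2.32] op 0.544
dF [ 4.5  -0.46  0.96] dT [-0.008 -0.927 -0.091] y lever mm 20.2 tcp rot [-0.22 -0.02 -0.35]
rest 16.7 plate mm [  2.33 -15.27   0.98] F plate [ 3.32  0.66 -1.49] op 0.544
dF [4.62 0.01 1.78] dT [ 0.12  -1.083 -0.149] y lever mm 32.2 tcp rot [-0.21 -0.02 -0.35]
rest 16.85 plate mm [  2.31 -15.32   0.91] F plate [ 2.8  -0.06 -0.68] op 0.547
flange near (np.float64(0.0010350182180957604), np.float64(-0.024862182676317915), 73)
flange left (np.float64(-5.257685447744342), np.float64(0.024822846524899914), 32)
flange z 0.007263848003556721
```

```bash
cat >> k.py <<'E'
def toolr(dx,dy,dz,deg):
    Rz=Ro.from_euler('z',np.radians(deg)).as_matrix()
    return S['home']+R@np.array([dx,dy,dz])+R@Rz@prel, rpy(R@Rz@Rrel)
E
cat > s9.py <<'E'
from k import *
import sys
deg=float(sys.argv[1])
p,o=tool(.008,-.015,.0007);robot.move_straight(p,vel=.03)
p,o=toolr(.008,-.015,.0007,deg);robot.move_straight(p,vel=.03,attitude=o)
p,o=toolr(.004,-.015,.0007,deg);h=robot.move_straight(p,vel=.03,contact_N=8);robot.sleep(.15);a=st(f'pre {h}')
p,o=toolr(-.006,-.015,.0007,deg);h=robot.move_straight(p,vel=.006,contact_N=6);b=st(f'home {h}')
c0=S['home']+R@np.array([0,0,0])
# cover origin in plate coordinates from the actual tool pose
Rw=Ro.from_euler('xyz',b['tcp_rot']).as_matrix();Rcv=Rw@Rrel.T;pc=b['tcp_pos']-Rcv@prel
print('cover origin (grasp est.)',(R.T@(pc-S['home'])*1000).round(2),'yaw',np.degrees(Ro.from_matrix(R.T@Rcv).as_euler('xyz')).round(2))
dF=R.T@(b['wrist_force']-a['wrist_force']);dT=R.T@(b['torque']-a['torque']);print('dF',dF.round(2),'dT',dT.round(3),'y lever mm',(-dT[2]/dF[0]*1000).round(1))
f=robot.grab_frame('wrist');save('w9',f);np.savez('pics/w9.npz',**f)
E
python3 s9.py -5; python3 d6.py w9 0|grep flange;python3 d7.py w9 .0073
```

```text
pre False 17.95 plate mm [  4.2  -14.94   0.68] F plate [-1.12  0.53 -3.76] op 0.546
home True 18.96 plate mm [  0.39 -14.84   0.86] F plate [ 2.48  0.44 -0.64] op 0.544
cover origin (grasp est.) [  0.24 -14.8    0.86] yaw [ 0.06 -0.17 -4.98]
dF [ 3.59 -0.09  3.12] dT [-0.01  -0.849  0.127] y lever mm -35.4
flange near (np.float64(0.13531034767224756), np.float64(-0.024776130956976422), 65)
flange left (np.float64(-10.422550120255497), np.float64(0.02592883821875718), 32)
flange z 0.007067849692029372
flange tilt [ 0.0105 -0.0013  0.0073] range [-0.0253 -0.0432  0.0043] [0.0088 0.0281 0.0103] 2647
```

View pics/z7.png

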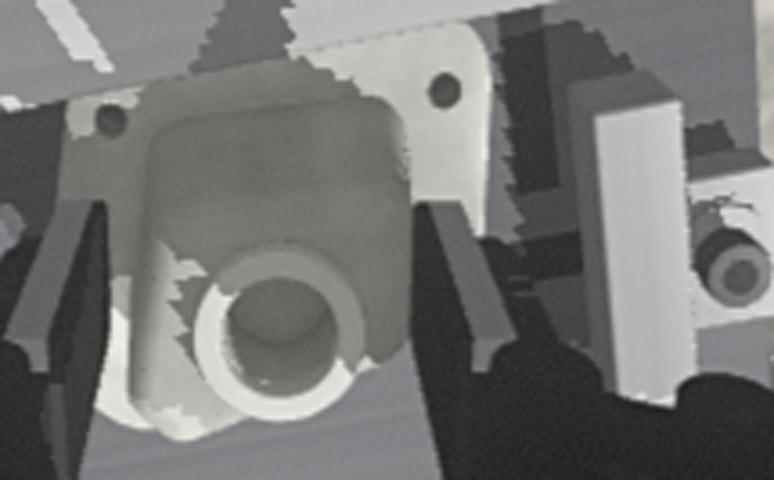

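```bash
sed -i 's/^c0=.*//' s9.py; python3 s9.py -4.4; python3 d6.py w9 0|grep flange
```

```text
pre False 20.12 plate mm [  4.2  -14.91   0.7 ] F plate [-2.11 -0.07 -3.09] op 0.543
home True 21.15 plate mm [  0.23 -14.87   0.85] F plate [ 2.46  0.8  -0.32] op 0.546
cover origin (grasp est.) [  0.12 -14.84   0.84] yaw [ 0.06 -0.17 -4.42]
dF [4.57 0.88 2.77] dT [ 0.038 -0.781  0.025] y lever mm -5.5
flange near (np.float64(0.030704850980717867), np.float64(-0.02480560594456018), 64)
flange left (np.float64(-9.414952628934143), np.float64(0.025768259302533007), 32)
flange z 0.007106252284966157
```

```bash
cat > s10.py <<'E'
from k import *
deg=-4.4
p,o=toolr(.0008,-.015,.0006,deg);robot.move_straight(p,vel=.01);robot.sleep(.1)
p,o=toolr(.0008,-.004,.0006,deg);h=robot.move_straight(p,vel=.03,contact_N=8);robot.sleep(.15);a=st(f'pre {h}')
p,o=toolr(.0008,.008,.0006,deg);h=robot.move_straight(p,vel=.006,contact_N=5);b=st(f'stop {h}')
dF=R.T@(b['wrist_force']-a['wrist_force']);dT=R.T@(b['torque']-a['torque']);print('dF',dF.round(2),'dT',dT.round(3),'x lever mm',(dT[2]/dF[1]*1000).round(1))
f=robot.grab_frame('wrist');save('w10',f);np.savez('pics/w10.npz',**f)
E
python3 s10.py;python3 d7.py w10 .0073
```

```text
pre False 22.29 plate mm [ 0.84 -3.64  0.58] F plate [-1.16  0.29 -2.58] op 0.546
stop True 23.24 plate mm [ 0.61 -1.61  0.32] F plate [1.16 0.04 3.46] op 0.542
dF [ 2.32 -0.25  6.04] dT [-0.043 -0.557  0.018] x lever mm -71.8
flange tilt [-0.0065 -0.0003  0.0068] range [-0.0253 -0.0303  0.0044] [0.0081 0.0423 0.0103] 2667
```

View pics/z7.png

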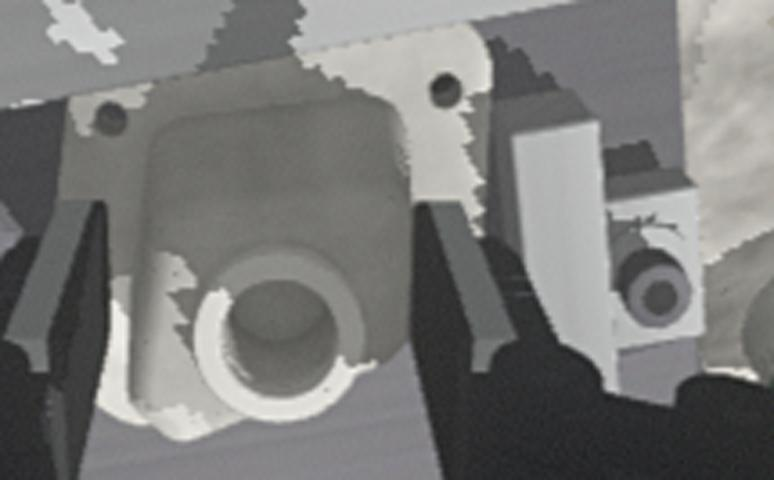

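```bash
cat > s11.py <<'E'
from k import *
deg=-4.4
p,o=toolr(.0008,-.0025,.0013,deg);robot.move_straight(p,vel=.02,attitude=o);robot.sleep(.2);a=st('pre')
p,o=toolr(.0008,.009,.0013,deg);h=robot.move_straight(p,vel=.006,contact_N=5);b=st(f'stop {h}')
dF=R.T@(b['wrist_force']-a['wrist_force']);dT=R.T@(b['torque']-a['torque']);print('dF',dF.round(2),'dT',dT.round(3),'x lever mm',(dT[2]/dF[1]*1000).round(1))
f=robot.grab_frame('wrist');save('w11',f);np.savez('pics/w11.npz',**f)
E
python3 s11.py;python3 d7.py w11 .008
```

```text
pre 23.77 plate mm [ 0.54 -2.82  1.05] F plate [-0.92  0.19 -2.35] op 0.545
stop True 24.57 plate mm [ 0.45 -1.65  0.9 ] F plate [ 2.29  0.54 -1.6 ] op 0.547
dF [3.21 0.35 0.76] dT [ 0.152 -0.666 -0.006] x lever mm -16.0
flange tilt [-0.0037 -0.0026  0.0073] range [-0.0255 -0.0302  0.005 ] [0.0083 0.0426 0.011 ] 2688
```

View pics/z7.png

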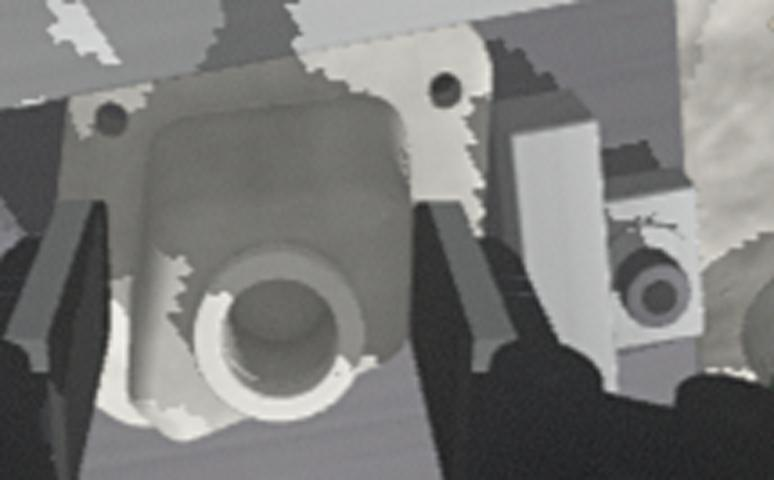

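```bash
cat > s12.py <<'E'
from k import *
deg=-4.4
p,o=toolr(.0020,-.0025,.0013,deg);robot.move_straight(p,vel=.02,attitude=o);robot.sleep(.2);a=st('pre')
p,o=toolr(.0020,.009,.0013,deg);h=robot.move_straight(p,vel=.006,contact_N=5);b=st(f'stop {h}')
dF=R.T@(b['wrist_force']-a['wrist_force']);dT=R.T@(b['torque']-a['torque']);print('dF',dF.round(2),'dT',dT.round(3),'x lever mm',(dT[2]/dF[1]*1000).round(1))
f=robot.grab_frame('wrist');save('w12',f);np.savez('pics/w12.npz',**f)
E
python3 s12.py;python3 d7.py w12 .008
```

```text
pre 25.15 plate mm [ 1.77 -2.73  1.13] F plate [-0.76  0.05 -2.88] op 0.543
stop True 25.94 plate mm [ 0.78 -2.21  0.71] F plate [-1.68  0.44 -3.14] op 0.545
dF [-0.92  0.39 -0.26] dT [ 0.025  0.073 -0.052] x lever mm -135.7
flange tilt [-0.0145  0.0003  0.0071] range [-0.0256 -0.031   0.005 ] [0.0088 0.0418 0.011 ] 2720
```

View pics/z7.png

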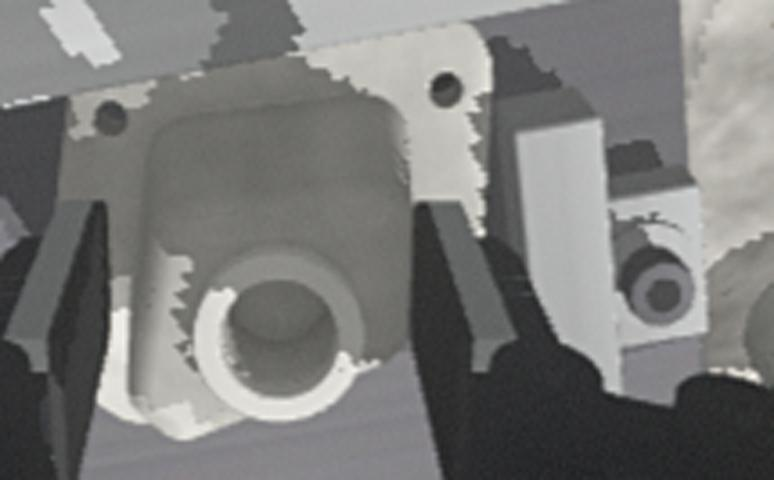

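```bash
python3 - <<'E'
from k import *
s=st();print(np.round(s['joint_pos'],3),np.round(s['joint_velocities'],3),np.round(s['effort'],1))
for a in [(.002,-.002),(.002,0),(.002,.003),(.001,.003),(.0,.003)]:
    p,o=toolr(*a,.0013,-4.4);print(a,robot.inverse_kinematics(p,o))
E
```

```text
25.99 plate mm [ 0.58 -2.34  0.58] F plate [ 0.34  0.34 -1.84] op 0.545
[-0.584  0.374  0.182  2.222  0.688  0.265  0.153] [ 0.001  0.003  0.003  0.     0.003 -0.004  0.001] [ -0.  -37.1   2.2 -14.9   0.3  -0.3  -0. ]
(0.002, -0.002) [-0.57900452  0.37191207  0.17819949  2.22217582  0.69088226  0.25994605
  0.15328363]
(0.002, 0) [-0.5830184   0.37312045  0.17871986  2.22007369  0.68933257  0.26184384
  0.15150988]
(0.002, 0.003) [-0.58898358  0.37494753  0.17947531  2.21688955  0.68697965  0.2646978
  0.14890887]
(0.001, 0.003) [-0.59181451  0.37486018  0.1814374   2.21894178  0.68976004  0.26327906
  0.14477903]
(0.0, 0.003) [-0.59466456  0.37477901  0.18341747  2.22099283  0.69255625  0.26185762
  0.14062861]
```

```bash
cat > s13.py <<'E'
from k import *
deg=-4.4
p,o=toolr(.0022,-.0025,.0013,deg);robot.move_straight(p,vel=.02,attitude=o);robot.sleep(.2);a=st('pre')
p,o=toolr(.0022,.0075,.0013,deg);h=robot.move_straight(p,vel=.008,contact_N=9);b=st(f'stop {h}')
dF=R.T@(b['wrist_force']-a['wrist_force']);dT=R.T@(b['torque']-a['torque']);print('dF',dF.round(2),'dT',dT.round(3),'x lever mm',(dT[2]/dF[1]*1000).round(1),(np.degrees(b['tcp_rot']-o)).round(2))
f=robot.grab_frame('wrist');save('w13',f);np.savez('pics/w13.npz',**f)
E
python3 s13.py;python3 d7.py w13 .008
```

```text
pre 26.47 plate mm [ 2.2  -2.58  1.21] F plate [-1.69  0.43 -2.62] op 0.544
stop True 27.2 plate mm [ 0.89 -1.87  0.6 ] F plate [-1.74  0.02 -2.15] op 0.545
dF [-0.05 -0.41  0.47] dT [-0.003 -0.08  -0.019] x lever mm 47.3 [ 0.14  0.45 -0.34]
flange tilt [-0.0099 -0.0048  0.007 ] range [-0.0254 -0.0306  0.0051] [0.0084 0.0421 0.011 ] 2744
```

View pics/z7.png

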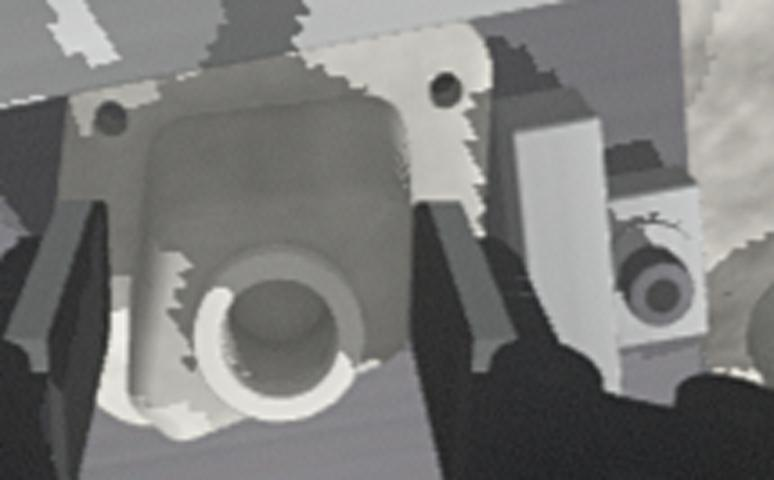

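```bash
python3 - <<'E'
from d8 import *
w=dict(np.load('pics/w13.npz'))
for px in [(491,70),(491,95),(487,150),(484,220)]:
    print(px,rayp(w,185+px[0]/3.6-.4,180+px[1]/4-.4,.0078).round(1))
for px in [(512,135),(530,300),(515,95)]: print('stop',px,rayp(w,185+px[0]/3.6-.4,180+px[1]/4-.4,.014).round(1))
Q=(pts(w)-S['home'])@R
for v in (200,210,220): print([tuple((Q[v,u]*1000).round(1)) for u in range(314,332,2)])
E
```

```text
(491, 70) [-17.3  40.7   7.8]
(491, 95) [-13.5  40.3   7.8]
(487, 150) [-5.1 38.7  7.8]
(484, 220) [ 6.  37.   7.8]
stop (512, 135) [-9.5 41.8 14. ]
stop (530, 300) [16.8 41.9 14. ]
stop (515, 95) [-15.3  42.9  14. ]
[(np.float64(-16.2), np.float64(36.6), np.float64(7.7)), (np.float64(-15.5), np.float64(37.9), np.float64(6.5)), (np.float64(-15.6), np.float64(39.0), np.float64(7.1)), (np.float64(-15.4), np.float64(40.1), np.float64(7.1)), (np.float64(-12.6), np.float64(42.4), np.float64(0.2)), (np.float64(-11.8), np.float64(43.9), np.float64(-1.3)), (np.float64(-11.9), np.float64(44.9), np.float64(-0.5)), (np.float64(-12.3), np.float64(45.8), np.float64(1.0)), (np.float64(-11.7), np.float64(47.2), np.float64(0.1))]
[(np.float64(-9.6), np.float64(36.0), np.float64(6.6)), (np.float64(-9.8), np.float64(37.0), np.float64(7.5)), (np.float64(-9.0), np.float64(38.4), np.float64(6.0)), (np.float64(-8.7), np.float64(39.6), np.float64(5.8)), (np.float64(-6.6), np.float64(41.5), np.float64(1.1)), (np.float64(-72.7), np.float64(14.7), np.float64(159.8)), (np.float64(-9.9), np.float64(42.3), np.float64(10.2)), (np.float64(-9.7), np.float64(43.4), np.float64(10.1)), (np.float64(-10.1), np.float64(44.2), np.float64(11.6))]
[(np.float64(-3.6), np.float64(35.2), np.float64(7.1)), (np.float64(-3.1), np.float64(36.4), np.float64(6.5)), (np.float64(-3.0), np.float64(37.6), np.float64(6.6)), (np.float64(0.9), np.float64(40.0), np.float64(-1.4)), (np.float64(0.3), np.float64(41.0), np.float64(0.3)), (np.float64(-1.2), np.float64(41.5), np.float64(4.2)), (np.float64(-4.2), np.float64(41.5), np.float64(11.0)), (np.float64(-4.9), np.float64(42.2), np.float64(13.1)), (np.float64(-4.8), np.float64(43.3), np.float64(13.2))]
```

```bash
cat > s14.py <<'E'
from k import *
deg=-4.4
p,o=toolr(.0025,-.0024,.0012,deg);robot.move_straight(p,vel=.02,attitude=o);robot.sleep(.1);a=st('pre')
p,o=toolr(-.004,-.0024,.0012,deg);h=robot.move_straight(p,vel=.008,contact_N=7);b=st(f'cleat {h}')
dF=R.T@(b['wrist_force']-a['wrist_force']);dT=R.T@(b['torque']-a['torque']);print('dF',dF.round(2),'dT',dT.round(3),'y lever mm',(-dT[2]/dF[0]*1000).round(1))
x,y,z=inplate(b['tcp_pos'])
n=R[:,2]
h=robot.move_straight(b['tcp_pos']-.004*n,vel=.008,contact_N=4);st(f'down {h}')
robot.grip(.68);st('open')
robot.sleep(.2)
f=robot.grab_frame('wrist');save('w14',f);np.savez('pics/w14.npz',**f)
E
python3 s14.py;python3 d7.py w14 .007
```

```text
pre 27.64 plate mm [ 2.47 -2.58  1.08] F plate [-0.92  0.46 -2.59] op 0.544
cleat True 28.27 plate mm [ 0.18 -2.16  1.46] F plate [ 2.32  0.43 -1.59] op 0.542
dF [ 3.24 -0.03  1.  ] dT [ 0.069 -0.771  0.047] y lever mm -14.6
down True 28.54 plate mm [ 0.43 -2.21  0.39] F plate [ 0.41 -0.15  3.84] op 0.544
open 28.82 plate mm [ 0.16 -2.55  0.09] F plate [ 0.62 -0.7   0.26] op 0.679
flange tilt [-0.0074 -0.0012  0.0068] range [-0.0254 -0.0318  0.0041] [0.0082 0.0417 0.01  ] 2825
```

View pics/z7.png

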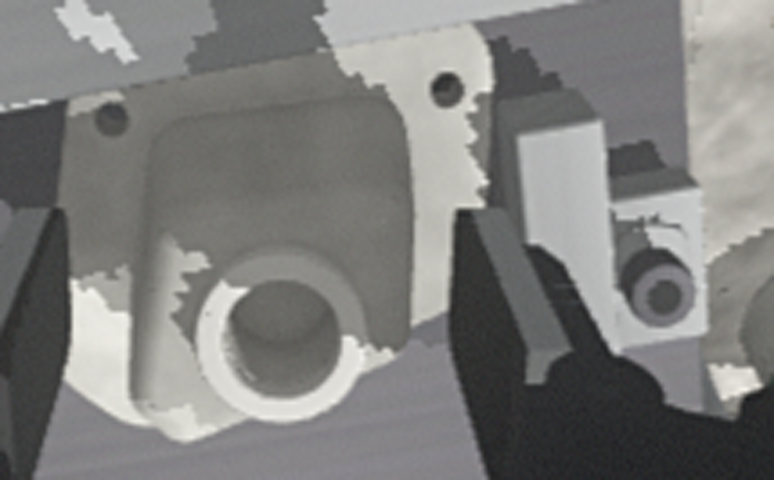

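```bash
cat > s15.py <<'E'
from k import *
b=robot.sense();n=R[:,2]
robot.move_straight(np.array(b['tcp_pos'])+.09*n,vel=.12);st('up')
f=robot.grab_frame('wrist');save('w15',f);np.savez('pics/w15.npz',**f)
E
python3 s15.py;python3 -c "
import cv2;i=cv2.imread('pics/w15.png');cv2.imwrite('pics/z15.png',cv2.resize(i[110:260,150:370],None,fx=3.6,fy=3.6,interpolation=cv2.INTER_CUBIC))"
```

```text
up 29.97 plate mm [ 0.28 -2.72 89.82] F plate [ 0.26  0.39 -1.67] op 0.675
```

View pics/z15.png

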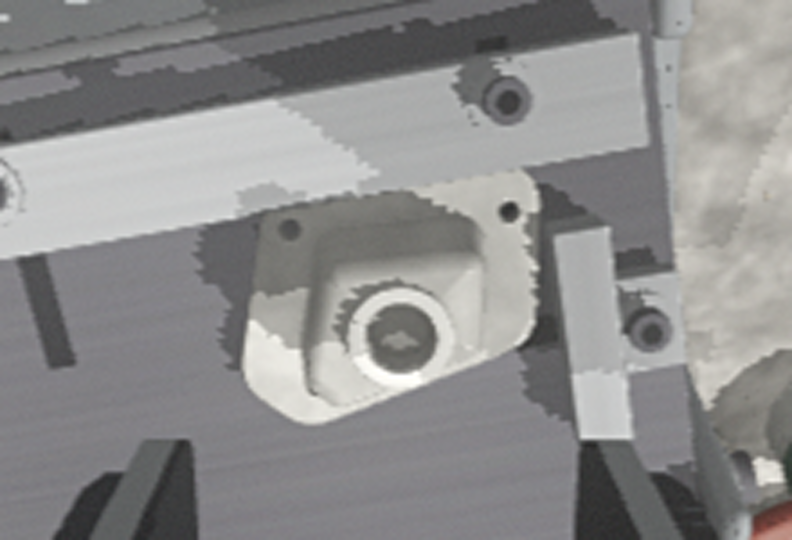

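```bash
python3 - <<'E'
from d8 import *
w=dict(np.load('pics/w15.npz'))
def r(px,z): return rayp(w,150+px[0]/3.6-.36,110+px[1]/3.6-.36,z).round(1)
print('holes',r((290,230),.007),r((509,211),.007))
print('boss',r((403,337),.038))
print('lip',r((20,255),.014),r((640,150),.014),'stop',r((556,240),.014),r((577,425),.014))
print('far edge',r((325,422),.007),r((520,350),.007),'left',r((262,240),.007),r((246,350),.007),'right end',r((537,210),.007),r((531,325),.007))
E
```

```text
holes [-20.5 -20.7   7. ] [-15.7  33.2   7. ]
boss [ 1.   3.3 38. ]
lip [-27.5 -85.2  14. ] [-26.5  64.9  14. ] stop [-8.4 42.8 14. ] [40.8 41.9 14. ]
far edge [ 31.8 -22.2   7. ] [20.8 30.9  7. ] left [-19.3 -28.1   7. ] [  8.4 -38.2   7. ] right end [-14.8  40.    7. ] [14.6 34.6  7. ]
```

```bash
cat > s16.py <<'E'
from k import *
deg=5.7
robot.grip(0.0,30)
p,o=toolr(.046,-.0016,.040,deg);robot.move_straight(p,vel=.15,attitude=o)
p,o=toolr(.046,-.0016,.0,deg);h=robot.move_straight(p,vel=.08,contact_N=10);robot.sleep(.1);a=st(f'down {h}')
p,o=toolr(.020,-.0016,.0,deg);h=robot.move_straight(p,vel=.015,contact_N=6);b=st(f'push {h}')
if not h: print('no contact')
f=robot.grab_frame('wrist');save('w16',f);np.savez('pics/w16.npz',**f)
E
python3 s16.py;python3 -c "
import cv2;i=cv2.imread('pics/w16.png');cv2.imwrite('pics/z16.png',cv2.resize(i[80:300,120:400],None,fx=2.8,fy=2.7,interpolation=cv2.INTER_CUBIC))"
```

```text
down False 31.95 plate mm [45.92 -1.39  0.25] F plate [0.28 0.06 0.35] op -0.001
push True 33.08 plate mm [30.26 -1.59  0.17] F plate [ 2.04  0.46 -0.06] op -0.001
```

View pics/z16.png

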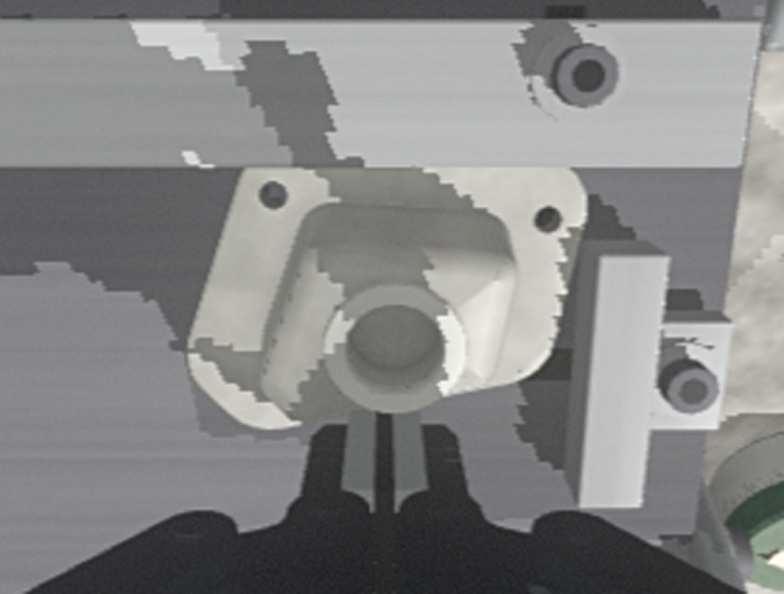

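```bash
cat > s17.py <<'E'
from k import *
deg=5.7
p,o=toolr(.033,.010,.0,deg);robot.move_straight(p,vel=.05,attitude=o);robot.sleep(.1);st('pre')
p,o=toolr(.020,.010,.0,deg);h=robot.move_straight(p,vel=.01,contact_N=9);b=st(f'push {h}')
f=robot.grab_frame('wrist');save('w17',f);np.savez('pics/w17.npz',**f)
E
python3 s17.py;python3 -c "
import cv2;i=cv2.imread('pics/w17.png');cv2.imwrite('pics/z17.png',cv2.resize(i[80:300,120:400],None,fx=2.8,fy=2.7,interpolation=cv2.INTER_CUBIC))"
```

```text
pre 33.62 plate mm [32.27  9.83 -0.19] F plate [-0.52 -0.39  0.42] op 0.003
push True 34.37 plate mm [30.16  9.97  0.57] F plate [2.18 0.44 1.7 ] op -0.005
```

View pics/z17.png

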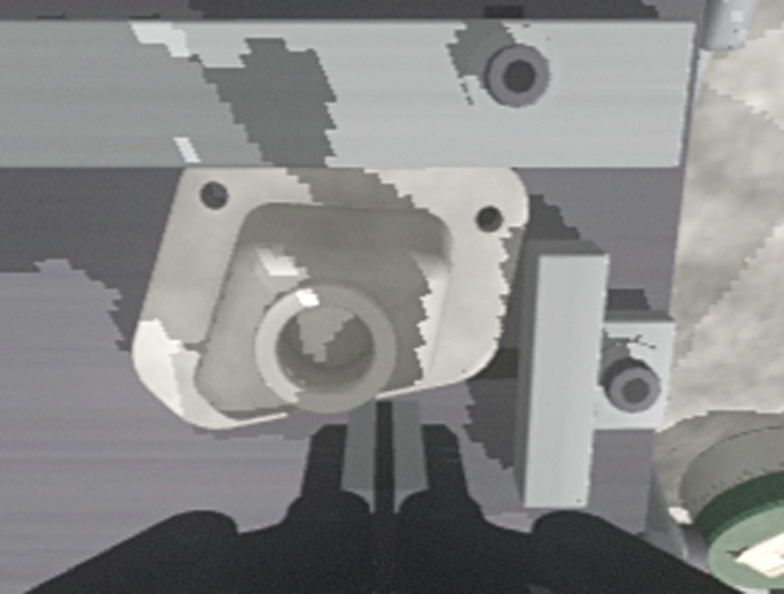

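```bash
cat > s18.py <<'E'
from k import *
deg=5.7
p,o=toolr(.036,.008,.0,deg);robot.move_straight(p,vel=.06,attitude=o)
p,o=toolr(.036,.008,.035,deg);robot.move_straight(p,vel=.15,attitude=o)
p,o=toolr(.0,-.056,.035,deg);robot.move_straight(p,vel=.15,attitude=o)
p,o=toolr(.0,-.056,.0,deg);h=robot.move_straight(p,vel=.08,contact_N=10);robot.sleep(.1);a=st(f'down {h}')
p,o=toolr(.0,-.030,.0,deg);h=robot.move_straight(p,vel=.012,contact_N=6);b=st(f'push {h}')
f=robot.grab_frame('wrist');save('w18',f);np.savez('pics/w18.npz',**f)
E
python3 s18.py;python3 -c "
import cv2;i=cv2.imread('pics/w18.png');cv2.imwrite('pics/z18.png',cv2.resize(i[110:300,190:470],None,fx=2.8,fy=2.7,interpolation=cv2.INTER_CUBIC))"
```

```text
down False 36.39 plate mm [  0.07 -55.62   0.23] F plate [ 0.24  0.12 -0.99] op 0.0
push True 37.92 plate mm [ -0.74 -38.03  -0.27] F plate [0.01 0.2  0.1 ] op -0.003
```

View pics/z18.png

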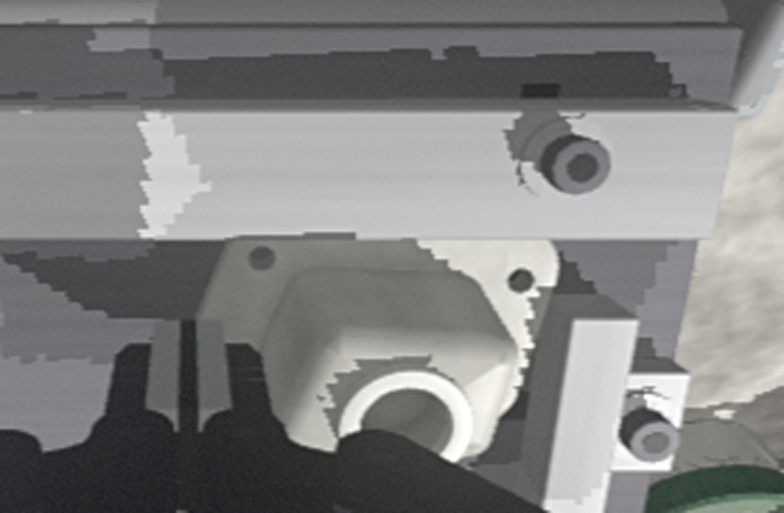

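```bash
python3 - <<'E'
from d8 import *
def r(n,u,v,z):
    w=dict(np.load(f'pics/{n}.npz'));return rayp(w,u,v,z).round(1)
for n,(ou,ov),hs,(s1,s2) in [('w16',(120,80),[(274,195),(548,219)],(500,256)),('w17',(120,80),[(214,195),(488,219)],(541,256)),('w18',(190,110),[(262,258),(521,280)],(574,320))]:
    if n=='w16': s1,s2=600,256
    f=lambda p,z:r(n,ou+p[0]/2.8-.4,ov+p[1]/2.7-.4,z)
    print(n,f(hs[0],.007),f(hs[1],.007),'stop top corner',f((s1,s2),.014))
E
```

```text
w16 [-20.6 -20.7   7. ] [-15.7  33.1   7. ] stop top corner [-9.6 42.  14. ]
w17 [-20.7 -20.8   7. ] [-15.6  32.9   7. ] stop top corner [-9.5 42.4 14. ]
w18 [-20.8 -20.5   7. ] [-15.7  33.5   7. ] stop top corner [-9.5 42.1 14. ]
```

```bash
cat > s19.py <<'E'
from k import *
deg=5.7
p,o=toolr(.0,-.041,.0,deg);robot.move_straight(p,vel=.05,attitude=o);robot.sleep(.1);st('pre')
p,o=toolr(.0,-.032,.0,deg);h=robot.move_straight(p,vel=.01,contact_N=10);st(f'push {h}')
p,o=toolr(.0,-.050,.0,deg);robot.move_straight(p,vel=.06,attitude=o)
p,o=toolr(.0,-.050,.09,deg);robot.move_straight(p,vel=.15,attitude=o);st('up')
f=robot.grab_frame('wrist');save('w19',f);np.savez('pics/w19.npz',**f)
f=robot.grab_frame('top');save('t19',f);np.savez('pics/t19.npz',**f)
E
python3 s19.py;python3 -c "
import cv2;i=cv2.imread('pics/w19.png');cv2.imwrite('pics/z19.png',cv2.resize(i[90:280,190:470],None,fx=2.8,fy=2.7,interpolation=cv2.INTER_CUBIC))"
```

```text
pre 38.32 plate mm [ -0.33 -41.07  -0.06] F plate [-0.7   0.2  -0.31] op -0.0
push True 39.02 plate mm [ -0.76 -37.65  -0.25] F plate [ 0.94 -1.66  0.49] op 0.006
up 40.12 plate mm [ -0.51 -50.07  89.64] F plate [-0.5   0.3  -0.29] op -0.005
```

View pics/z19.png

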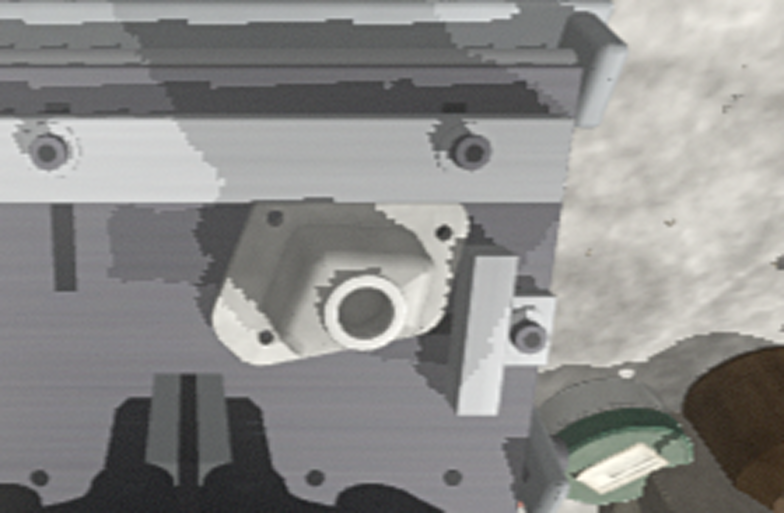

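View pics/t19.png

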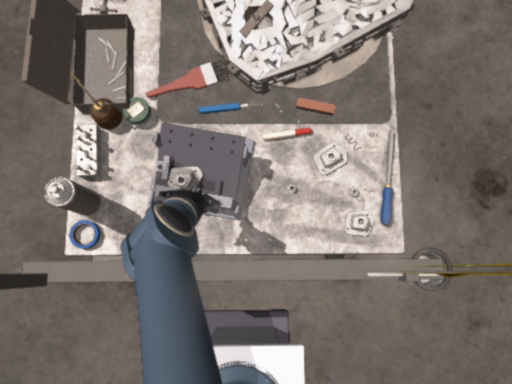

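```bash
cat > s20.py <<'E'
from k import *
deg=5.7
p,o=toolr(.040,-.0156,.040,deg);robot.move_straight(p,vel=.18,attitude=o)
p,o=toolr(.040,-.0156,.0,deg);h=robot.move_straight(p,vel=.1,contact_N=10)
p,o=toolr(.033,-.0156,.0,deg);robot.move_straight(p,vel=.05,attitude=o);robot.sleep(.1);st(f'pre {h}')
p,o=toolr(.020,-.0156,.0,deg);h=robot.move_straight(p,vel=.01,contact_N=7);st(f'push {h}')
p,o=toolr(.040,-.0156,.0,deg);robot.move_straight(p,vel=.1,attitude=o);st('clear')
E
python3 s20.py
```

```text
pre False 41.71 plate mm [ 33.04 -15.39   0.37] F plate [-0.08  0.08 -0.18] op -0.001
push True 42.39 plate mm [ 30.19 -15.64   0.28] F plate [2.02 0.84 1.04] op 0.002
clear 42.64 plate mm [ 39.73 -15.72  -0.09] F plate [ 0.31  0.79 -0.17] op -0.002
```

```bash
cat > s21.py <<'E'
from k import *
p,o=toolr(.040,-.0156,.08,5.7);robot.move_straight(p,vel=.18,attitude=o);st('up')
f=robot.grab_frame('wrist');save('w21',f);np.savez('pics/w21.npz',**f)
Q=(pts(f)-S['home'])@R
m=(abs(Q[...,2]-.007)<.002)&(abs(Q[...,0])<.03)&(abs(Q[...,1])<.039)
B=Q[m];print('flange plane',np.linalg.lstsq(np.c_[B[:,:2],np.ones(len(B))],B[:,2],rcond=None)[0].round(4))
robot.close_job()
E
python3 s21.py
```

```text
up 43.23 plate mm [ 39.19 -16.02  79.65] F plate [ 0.17 -0.38  0.18] op 0.001
flange plane [0.     0.0003 0.0069]
the job is handed in; nothing more can be done
```

View pics/w21.png

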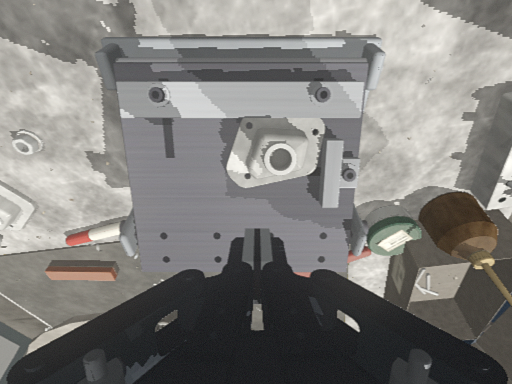

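I set the tallest cover on the sloping stand and handed the job in at about 43 s of the 53 s allowed. My checks disagree about whether it sits square to the cleat. I measured it at 38 mm tall; the other two are about 33 and 28 mm.

I lowered it gently, slid it under the lip of the toe cleat, slid it left to the side stop, and let go. I then nudged it home with the closed fingers, stopping each push at 6–10 N of measured change.

**Checks that agreed:**
- **Flatness:** the flange lies flat on the plate. Its top measured 6.9 mm off the plate with a tilt below 0.1°.
- **Cleat:** three separate pushes on the upslope face of the dome stopped at the same depth (30.16–30.26 mm over a 26 mm span). This matches the cover being square to the cleat and at its home distance.
- **Side stop:** two pushes to the left moved the cover only about 0.4 mm, so it was already against the stop. The closest visible corner was about 1 mm from the stop face just before I let go.
- **Other covers:** the last top view showed both apparently where they lay at the start; I judged this by eye and did not measure it.

**Checks that disagreed:**
- **Squareness by eye:** the cover looks skewed in the pictures; its outline is not a true rectangle. Its hole line sits about 5° off the cleat, and the left end seems to open away from the stop. I trusted the touch results over the outline, because the pushes would have turned the cover if only one corner were touching.
- **False stops:** some sliding moves stopped early, either because the flange was rubbing the plate or cleat, or with no force left afterwards. I repeated these.
- **Start position:** the arm started at y = +0.64, to the left beyond a tall post, not to the right of the clear panel as the brief says. I brought it in between that post and the panel.

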